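# Load the clock parts tray and present it over the light pad

### The job

Lay the brush flat in the tray's long compartment, bristles at the red-marked end, and the brass bracket flat in the short, wide compartment. Then lift the tray by its black centre grip, keeping it level so that the loose steel ball stays in its pocket, and carry it over the round white light pad without disturbing anything else on the bench. Finish while holding the tray there, level, still and centred, about 12 cm above the pad: do not set it down or let go.

Things in the scene. Friction and masses are not known exactly. Their poses are not given: they have to be found in the camera images.
- tray: Loose blue parts tray, 184 (x) by 170 (y) mm, about 0.4 kg empty. Origin: centre of its underside; z up. Floor 4 mm thick; walls 4 mm thick, tops 14 mm above the underside. Brush compartment along its +y side, bracket compartment along its -y side, ball pocket towards +x, a fixed black grip block standing in the centre.
- brush_slot (a point): Floor centre of the long grey-floored brush compartment, at x = 0, y = +65, z = 4 mm in the tray; axes as the tray's. Inside 176 (x) by 32 (y) mm, walls 10 mm high; its +x end (floor strip and rim) is painted red. Side walls stand only at |x| = 48 to 88 mm; the middle is open for fingers.
- bracket_slot (a point): Floor centre of the short grey-floored bracket compartment, at x = 0, y = -61, z = 4 mm in the tray; axes as the tray's. Inside 104 (x) by 40 (y) mm, walls 10 mm high, side walls only at |x| = 30 to 52 mm; the middle is open for fingers.
- grip (a point): Point on the axis of the tray's black grip block, 40 mm above the tray's underside; axes as the tray's. The block is 60 (x) by 14 (y) mm, from the tray floor to 54 mm above the underside: pinch it across y.
- pocket (a point): Floor centre of the ball pocket, at x = +62, y = 0, z = 4 mm in the tray: a round brass ring of inner radius 17, outer radius 21 mm, whose rim stands only 3 mm above the tray floor.
- ball_center (a point): Centre of the loose steel ball, 20 mm in diameter, 33 g, which starts in the pocket and can roll about in it (its axes turn as it rolls).
- brush: Loose flat cleaning brush, 160 mm long, 45 g. Origin: centre of its underside; x towards the bristles, z up. Dark wooden handle x = -80 to +10 mm, 14 wide, 12 thick; brass ferrule x = +10 to +36, 20 wide, 12 thick; rigid white bristle head x = +36 to +80, 22 wide, 11 thick. It balances at x = -10 mm, on the handle.
- brush_tip (a point): End of the brush's bristles, 80 mm along x from its origin, 6 mm above its underside.
- bracket: Loose flat brass bracket, 90 (x) by 26 (y) by 6 (z) mm, 80 g, with dark round marks on top. Origin: centre of its underside. Its two ends and two faces are alike.
- pad: Round light pad, 180 mm in diameter, 6 mm thick, white with a black edge, fixed on the bench (its place varies). Origin: centre of its underside.
- oil_jar: Bystander: amber glass jar with black cap, 40 mm in diameter, 55 tall. Origin: centre of its underside.
- gear: Bystander: brass gear 53 mm in diameter, 6 thick, with an upright steel shaft to 28 mm. Origin: centre of its underside.
- loupe: Bystander: black eyeglass loupe, 38 mm in diameter, 34 tall, standing on its narrow end. Origin: centre of its underside.
- bob: Bystander: brass pendulum bob, 72 mm in diameter, 17 high. Origin: centre of its underside.
- dish: Bystander: white ceramic dish, 70 mm in diameter, 22 high. Origin: centre of its underside.
- screwdriver: Bystander: screwdriver 150 mm long lying flat across the far right of the bench. Origin: centre of its underside.
Things that resemble listed ones, but are neither listed nor needed, are in the scene too. Leave any blue look-alike of the brush alone. Several things look just like the bracket: the one meant starts farthest to the robot's right.

How it is judged:
By the outcome, as a careful person would: the job done as asked, in the order asked, and still so for the second after the job is handed in, while the arm keeps its last pose, push and grip.
It also fails if it takes over 72 s, if anything falls off the work surface, if the arm or the gripper's body presses on something with over 40 N, if the wrist force passes 120 N, or if a joint passes its speed limit or range.

### The arm

A 6-joint arm with a two-finger parallel gripper is mounted at the origin on the work surface. World frame = base frame: x ahead of the robot, y to its left, z up, the work surface at z = 0. Lengths are in m, angles in rad, forces in N, time in s.
With the tool pointing down it reaches from about 0.35 to 0.975 m from the base axis. Payload 4.9 kg.
Tool frame: the origin (TCP) lies at the very end of the fingers, on their centre line; the grasp point (between the pads) lies 19 mm behind it (manip.hold_point_z is the distance from the TCP to the grasp point, in m); z points along the fingers, y is the direction in which the jaws open and shut (so a half turn about z gives the same grasp; the last joint's range is limited). The gripper opens to 85 mm and grips with 20 to 120 N. Pads are 22 mm wide; open, the fingers measure 114 mm over their backs; the gripper's body (76 mm by 85 mm) begins 54 mm behind the grasp point. The pads swing forward as they close: fully open they stand 13 mm farther back than shut.
Start: joints at [-1.404, 0.053, 1.613, -0, 1.476, -0.119], TCP at [0.176, -0.6, 0.231] pointing down, gripper open.
Joint ranges: [-3.01, 3.01], [-1.01, 2.22], [0.06, 2.58], [-1.02, 4.17], [0.09, 2.62], [-3.14, 3.14]. Speed limits (rad/s): [2.57, 2.57, 3.14, 3.14, 3.14, 3.14].

### API

Orientations are given as a unit quaternion [w, x, y, z].
In Python, from plant import monitor, grab_frame, camera_params, ticket, manip gives the robot as it stands.
- The arm moves only by the tool play_rows, never from a script. Its argument "commands" is a list of rows, each an object of numbers: "dx", "dy", "dz": the shift along the tool's x, y, z in cm; "rx", "ry", "rz": the turn, a rotation vector about the tool's x, y, z in rad; "claw": the closure, from 0 (fully open) to 1 (shut). In form: [{"dx": .., "dy": .., "dz": .., "rx": .., "ry": .., "rz": .., "claw": ..}, ...]. A call has 1 to 5 rows; each row is the pose to reach, as a shift and turn from the pose measured when the call began, along the tool's axes at that moment; what a row does not reach only later rows make up. A row lasts 1/10 s, in which the tool goes at most 50 mm and 8.59 degrees, less where a joint would pass 70% of its speed; a pose out of reach is approached as far as the arm can. A call with a gripper value outside its range is refused whole. The fingers move at their own pace and stop on an object; the grip force is fixed at half the most. Time passes only in rows, so rows that repeat a pose let the fingers close. It gives the time, the measured TCP pose, the force and the opening at its end, in the units of the state.
- monitor.state(): the state, without advancing time (a new reading comes with each control period).
- grab_frame(name): name is "scene" or "top"; returns the picture (480x640x3 uint8, blue, green, red); there is no depth.
- camera_params(name): a dict with "fx", "fy", "cx", "cy" (pixels), "rvec" (rotation vector, rad) and "tvec" (3), from world to camera coordinates, as OpenCV has them. Camera axes: x right, y down, z forward; pixel columns grow to the right and rows downward; lengths in m; the calibration is good to about 2 mm. A picture is of the moment at which its call begins. camera_params takes no time and is no camera call.
- ticket.job_done(): hands the job in, once; it reports no verdict.
The state is a dict: "time": time; "joint_pos": joint angles; "joint_vel": joint speeds; "joint_efforts": joint torques, N m; "tool_pos": TCP position; "tool_rot": TCP orientation; "contact_force": force on the tool from outside, world axes, zero at the start; "ft_torque": the same for the moment, N m; "gripper_width": opening from 0.0 (shut) to 1.0 (fully open).
Only numpy, scipy, OpenCV 4.12 (cv2) and the standard library are available. Lean on these libraries where they do the work, as an engineer would, in place of code of your own. Each camera call takes 0.05 s, during which the arm holds its last target.

## Working session

There is one attempt and no reset: what is moved stays moved. The work goes in short steps, Python scripts to look and compute and a tool call to move; the robot and the scene stay as the last step left them, time stands still between calls to the robot, and variables do not carry over. Pictures are saved under pics/ and viewed, and the job is handed in when it is done.

Besides the shell and the picture viewer there is one more tool, called after "Call:" as a command line: name --argument value ..., lists and objects as JSON in quotes. play_rows: Moves the arm, as the interface text tells. Its arguments: {"type":"object","properties":{"commands":{"type":"array"}},"required":["commands"]}

```bash
mkdir -p pics; ls
python3 - <<'E'
from plant import monitor, grab_frame, camera_params, ticket, manip
import cv2
for n in("scene","top"):
    cv2.imwrite(f"pics/{n}0.png",grab_frame(n)); print(n,camera_params(n))
print(monitor.state(), [a for a in dir(manip) if a[0]!='_'], manip.hold_point_z)
E
```

```text
pics
scene {'fx': 623.1186149798373, 'fy': 623.1186149798373, 'cx': 315.1733432715063, 'cy': 238.52440921287908, 'rvec': array([ 1.05449571,  2.31681905, -1.11269265]), 'tvec': array([ 0.40396871, -0.16981309,  1.68197605])}
top {'fx': 444.1115822502128, 'fy': 444.1115822502128, 'cx': 326.28746127868175, 'cy': 234.59908614682632, 'rvec': array([ 2.13944322, -2.17675405,  0.11791876]), 'tvec': array([-0.05084718,  0.54164577,  0.86350336])}
{'time': 0.1, 'joint_pos': array([-1.40401277e+00,  5.33026160e-02,  1.61417357e+00,  2.16556934e-05,
        1.47597981e+00, -1.19024110e-01]), 'joint_vel': array([-8.07726553e-04, -2.21620994e-03, -2.97382733e-03, -9.78388446e-05,
        3.38883744e-05, -1.20041799e-03]), 'joint_efforts': array([ 1.07116281e-03, -3.94900239e+01, -3.71362889e+01,  1.77752094e-05,
        3.90202651e-03, -1.15192583e-05]), 'tool_pos': array([ 0.17610517, -0.59908825,  0.23016857]), 'tool_rot': array([-9.31663227e-04,  9.89806330e-01,  1.42416859e-01, -1.14707658e-05]), 'contact_force': array([ 0.44837434, -0.60164467, -1.22640409]), 'ft_torque': array([-0.03512964,  0.01207411,  0.05511917]), 'gripper_width': 1.0015958596119683} ['IKError', 'hold_point_z'] 0.0187
```

View pics/scene0.png

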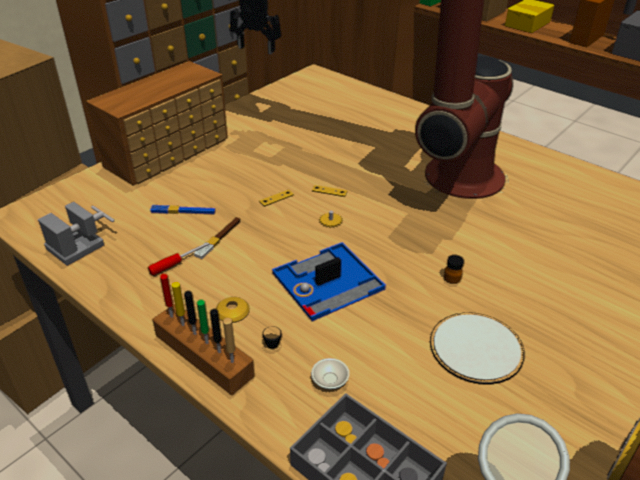

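View pics/top0.png

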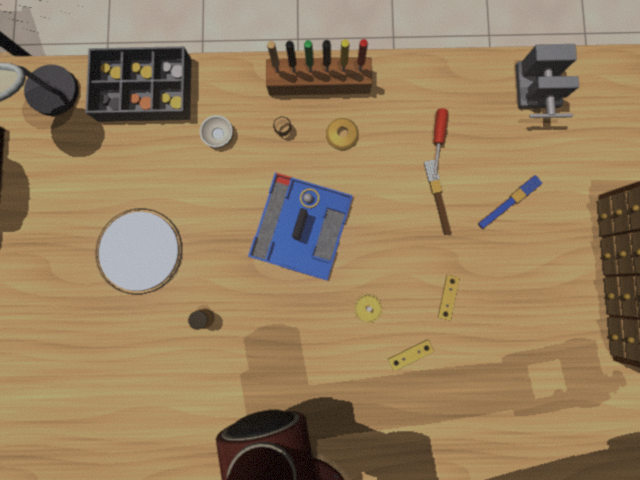

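The top view shows the brush at about (440,197), the tray at (302,227) and the pad at (139,251). The bracket candidates are (450,297) and (411,354). The one at (450,297) is farther right (−y), so it fits. I'll enlarge to confirm.

```bash
cat > h.py <<'E'
import numpy as np, cv2
from plant import camera_params
def cam(n):
    p=camera_params(n);K=np.array([[p['fx'],0,p['cx']],[0,p['fy'],p['cy']],[0,0,1.]])
    return K,cv2.Rodrigues(p['rvec'])[0],np.array(p['tvec']).ravel()
def unproj(n,uv,z):
    K,R,t=cam(n);d=R.T@np.linalg.inv(K)@np.array([uv[0],uv[1],1.]);c=-R.T@t
    return c+d*(z-c[2])/d[2]
def proj(n,P):
    K,R,t=cam(n);return cv2.projectPoints(np.asarray(P,float).reshape(-1,3),cv2.Rodrigues(R)[0],t,K,None)[0].reshape(-1,2)
def crop(im,x0,y0,x1,y1,s,fn):
    cv2.imwrite(fn,cv2.resize(im[y0:y1,x0:x1],None,fx=s,fy=s,interpolation=cv2.INTER_CUBIC))
E
python3 - <<'E'
from h import *
im=cv2.imread('pics/top0.png')
crop(im,375,90,575,390,2,'pics/c1.png')   
crop(im,380,100,480,250,4,'pics/c2.png')
crop(im,240,165,370,290,5,'pics/c3.png')
im=cv2.imread('pics/scene0.png'); crop(im,140,170,360,350,3.6,'pics/c4.png')
for p in [(450,297),(411,354),(440,197),(302,227),(139,251)]: print(p,unproj('top',p,0.006))
c=cam('top');print(-c[1].T@c[2])
E
```

```text
(450, 297) [ 0.41139324 -0.30952125  0.006     ]
(411, 354) [ 0.29950244 -0.22591237  0.006     ]
(440, 197) [ 0.61846769 -0.29882904  0.006     ]
(302, 227) [ 0.56042666 -0.00987193  0.006     ]
(139, 251) [0.51634674 0.32822285 0.006     ]
[ 0.43685544 -0.06563671  0.92002868]
```

View pics/c1.png

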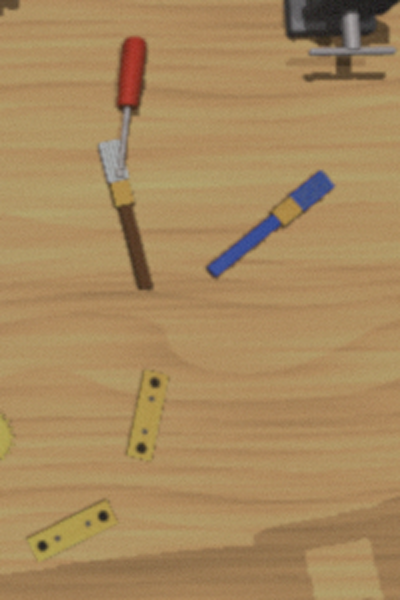

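View pics/c2.png

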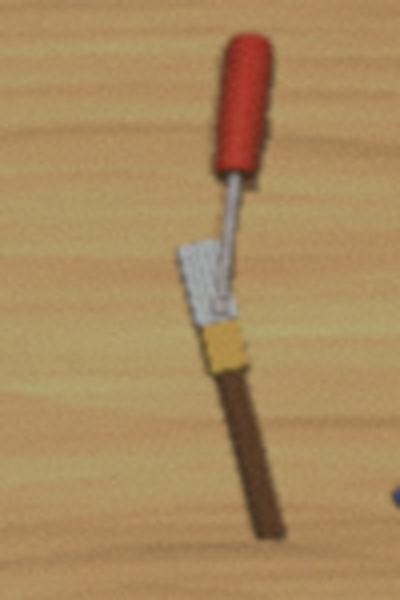

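View pics/c3.png

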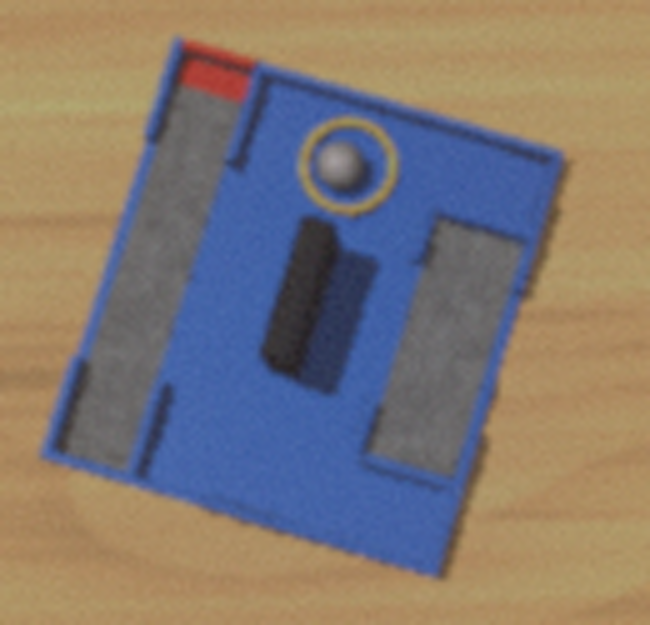

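View pics/c4.png

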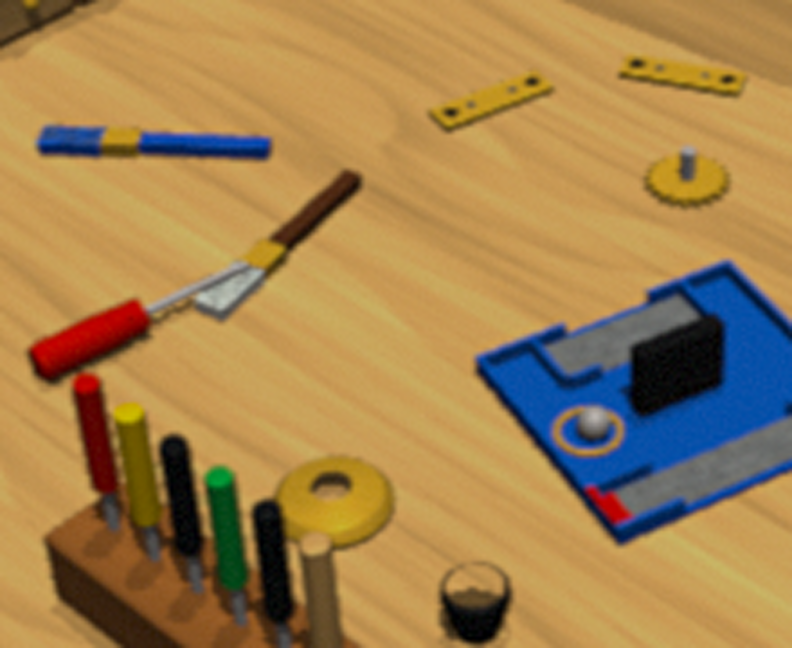

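The scene crop shows the screwdriver's blade lying over the bristle head, with its tip at about top (435,178). Of the two brackets, (450,297) is the right-most and the second is at (411,354). I'll pull the brush out from under the shaft at bench height before lifting it. Next, the precise poses.

```bash
cat >> h.py <<'E'
from scipy.optimize import least_squares
def up(p,s,o): return np.array([(p[0]+.5)/s-.5+o[0],(p[1]+.5)/s-.5+o[1]])
def W(pose,P):
    x,y,a=pose;P=np.asarray(P,float)/1000
    c,s=np.cos(a),np.sin(a);return np.c_[x+c*P[:,0]-s*P[:,1],y+s*P[:,0]+c*P[:,1],P[:,2]]
def fit(obs,p0):
    # obs: list (cam, model mm, px)
    def r(p): return np.concatenate([proj(c,W(p,[m]))[0]-u for c,m,u in obs])
    s=least_squares(r,p0,loss='soft_l1',x_scale=[.01,.01,.05]);return s.x,r(s.x).reshape(-1,2)
E
cat > m1.py <<'E'
from h import *
np.set_printoptions(precision=4,suppress=True)
o=(240,165);U=lambda *p:up(p,5,o)
tray=[('top',(92,85,14),U(180,38)),('top',(92,-85,14),U(565,152)),('top',(-92,-85,4),U(440,577)),('top',(-92,85,14),U(45,458)),('top',(62,0,7),U(348,165)),
 ]
V=lambda *p:up(p,3.6,(140,170))
tray+=[('scene',(92,85,14),V(622,530)),('scene',(92,-85,14),V(480,363)),('scene',(-92,-85,14),V(730,266))]
t,r=fit(tray,[.56,0,0]);print('tray',t);print(r)
o=(380,100);U=lambda *p:up(p,4,o)
br=[('top',(-80,0,12),U(270,534)),('top',(10,0,12),U(230,372)),('top',(36,0,12),U(219,322)),('top',(80,0,11),U(199,246))]
b,r=fit(br,[.6,-.3,0]);print('brush',b);print(r)
im=cv2.imread('pics/top0.png');sc=cv2.imread('pics/scene0.png')
# bracket
hsv=cv2.cvtColor(im,cv2.COLOR_BGR2HSV)
sub=hsv[265:330,425:475];m=((sub[...,0]>20)&(sub[...,0]<34)&(sub[...,1]>130)).astype(np.uint8)
m=cv2.morphologyEx(m,cv2.MORPH_OPEN,np.ones((3,3)))
c=max(cv2.findContours(m,0,1)[0],key=cv2.contourArea);R=cv2.minAreaRect(c);print(R)
u=np.array(R[0])+[425,265];print('bracket c',unproj('top',u,.006))
bx=cv2.boxPoints(R)+[425,265];Q=np.array([unproj('top',q,.006)[:2] for q in bx]);e=[Q[1]-Q[0],Q[2]-Q[1]];e=max(e,key=np.linalg.norm)
print('ang',np.arctan2(e[1],e[0])%np.pi,[np.linalg.norm(Q[1]-Q[0]),np.linalg.norm(Q[2]-Q[1])])
# pad
sub=hsv[195:305,85:195];m=((sub[...,1]<70)&(sub[...,2]>120)).astype(np.uint8)
c=max(cv2.findContours(m,0,1)[0],key=cv2.contourArea);E=cv2.fitEllipse(c);print(E,'pad',unproj('top',np.array(E[0])+[85,195],.006))
def ov(img,n,pose,Ps,col):
    q=proj(n,W(pose,Ps));
    return q
T=[(sx*92,sy*85,14) for sx,sy in((1,1),(1,-1),(-1,-1),(-1,1))]
def draw(n,img,box,s,fn):
    x0,y0,x1,y1=box
    k=cv2.resize(img[y0:y1,x0:x1],None,fx=s,fy=s,interpolation=cv2.INTER_CUBIC)
    def poly(pose,P,col):
        q=(proj(n,W(pose,P))-[x0,y0]+.5)*s-.5;cv2.polylines(k,[np.int32(q.round())],True,col,1)
    poly(t,T,(0,255,255));poly(t,[(sx*92,sy*85,0) for sx,sy in((1,1),(1,-1),(-1,-1),(-1,1))],(255,255,0))
    poly(t,[(x,y,54) for x,y in((30,7),(30,-7),(-30,-7),(-30,7))],(0,0,255))
    poly(t,[(62+21*np.cos(a),21*np.sin(a),7) for a in np.linspace(0,6.28,30)],(0,255,0))
    poly(t,[(x,y,4) for x,y in((52,-41),(52,-81),(-52,-81),(-52,-41))],(0,255,0))
    poly(b,[(x,y,12) for x,y in((-80,7),(10,7),(10,10),(36,10),(36,11),(80,11),(80,-11),(36,-11),(36,-10),(10,-10),(10,-7),(-80,-7))],(255,0,255))
    cv2.imwrite(fn,k)
draw('top',im,(240,100,480,260),3.3,'pics/o1.png');draw('scene',sc,(140,180,390,350),3.2,'pics/o2.png')
E
python3 m1.py
```

```text
tray [ 0.5633 -0.0075 -0.306 ]
[[-1.059  -0.3138]
 [ 0.0812 -0.4508]
 [-0.156   0.0554]
 [-0.8531 -0.0288]
 [ 0.2513 -0.1695]
 [ 0.1753 -0.5349]
 [-0.7402 -2.0482]
 [ 0.0331 -2.5225]]
brush [ 0.6175 -0.2937  0.1875]
[[ 0.168   1.2752]
 [ 0.0204 -0.3503]
 [-0.1189  0.1557]
 [-0.0721 -0.8314]]
((23.326923370361328, 32.365386962890625), (12.551432609558105, 42.949432373046875), 11.309932708740234)
bracket c [ 0.4107 -0.3061  0.006 ]
ang 2.8971615937009356 [np.float64(0.08716396329302152), np.float64(0.025447384840017614)]
((52.62984085083008, 55.78068542480469), (77.26036071777344, 81.00936889648438), 46.5032844543457) pad [0.5169 0.3311 0.006 ]
```

View pics/o1.png

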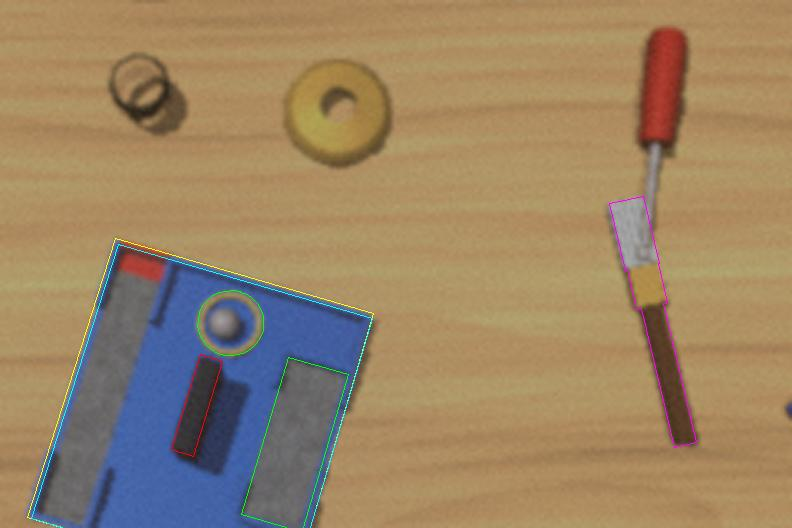

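View pics/o2.png

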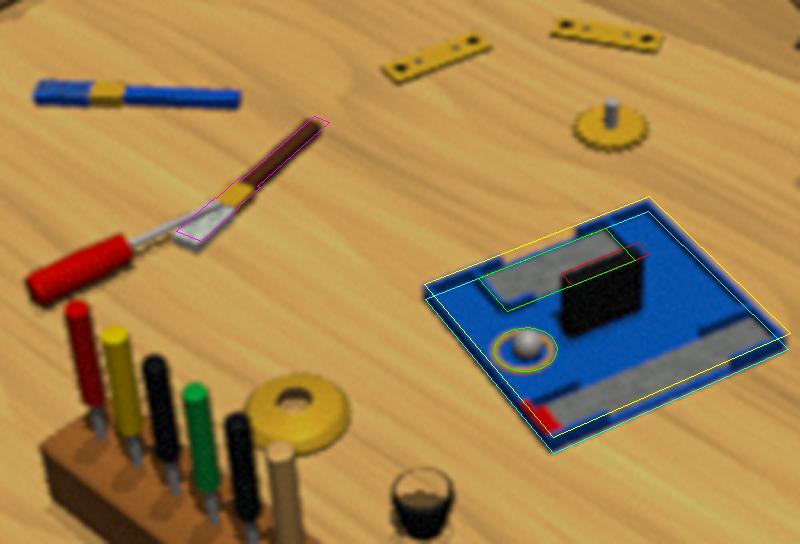

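The top overlay fits well. The scene overlay is a few mm off, so I'll rely on the top camera.

```bash
cat >> h.py <<'E'
from scipy.spatial.transform import Rotation as Ro
def Rt(th): return np.array([[np.cos(th),np.sin(th),0],[np.sin(th),-np.cos(th),0],[0,0,-1.]])
def go(x,y,z,th):
    from plant import monitor
    s=monitor.state();q=s['tool_rot'];R=Ro.from_quat([q[1],q[2],q[3],q[0]]).as_matrix()
    d=R.T@(np.array([x,y,z])-s['tool_pos'])*100;rv=Ro.from_matrix(R.T@Rt(th)).as_rotvec()
    print('t %.2f'%s['time'],'pos',s['tool_pos'].round(4),'th %.4f'%np.arctan2(R[1,0],R[0,0]),'F',s['contact_force'].round(1),'w %.3f'%s['gripper_width'],'q6 %.2f'%s['joint_pos'][5])
    print('d cm',d.round(2),'rv',rv.round(4))
E
sed -i "s/tray+=\[('scene'.*/pass/" m1.py
python3 - <<'E'
exec(open('m1.py').read())
print('brush grasp',W(b,[(-10,0,0)]))
s0,s1=unproj('top',(444,115),.012),unproj('top',(434.5,177),.014);d=s1-s0;print(s0,s1,np.arctan2(d[1],d[0]))
g=W(b,[(-10,0,0)])[0];go(g[0],g[1],.08,b[2])
E
```

```text
tray [ 0.5629 -0.0082 -0.307 ]
[[-0.6776 -0.1709]
 [ 0.4456 -0.2264]
 [ 0.1223  0.2615]
 [-0.5524  0.0947]
 [ 0.6081  0.0098]]
brush [ 0.6175 -0.2937  0.1875]
[[ 0.168   1.2752]
 [ 0.0204 -0.3503]
 [-0.1189  0.1557]
 [-0.0721 -0.8314]]
((23.326923370361328, 32.365386962890625), (12.551432609558105, 42.949432373046875), 11.309932708740234)
bracket c [ 0.4107 -0.3061  0.006 ]
ang 2.8971615937009356 [np.float64(0.08716396329302152), np.float64(0.025447384840017614)]
((52.62984085083008, 55.78068542480469), (77.26036071777344, 81.00936889648438), 46.5032844543457) pad [0.5169 0.3311 0.006 ]
brush grasp [[ 0.6077 -0.2956  0.    ]]
[ 0.7938 -0.314   0.012 ] [ 0.6594 -0.2873  0.014 ] 2.945950167076256
t 0.10 pos [ 0.1761 -0.5991  0.2302] th 0.2858 F [ 0.4 -0.6 -1.2] w 1.002 q6 -0.12
d cm [ 49.96 -16.92  15.06] rv [-0.0019 -0.0002  0.0983]
```

Call:
play_rows --commands '[{"dx": 2.5,"dy": -4,"claw": 0.4},{"dx": 5,"dy": -8,"claw": 0.4},{"dx": 9,"dy": -11,"rz": 0.03,"claw": 0.4},{"dx": 13,"dy": -13.5,"rz": 0.06,"claw": 0.4},{"dx": 17.5,"dy": -15,"rz": 0.098,"claw": 0.4}]'

```text
invalid input
```

```bash
python3 -c "
from h import *;go(.6077,-.2956,.08,.1875)"
```

```text
t 0.10 pos [ 0.1761 -0.5991  0.2302] th 0.2858 F [ 0.4 -0.6 -1.2] w 1.002 q6 -0.12
d cm [ 49.96 -16.92  15.06] rv [-0.0019 -0.0002  0.0983]
```

All keys are probably required.

Call:
play_rows --commands '[{"dx": 2.5,"dy": -4,"dz": 0,"rx": 0,"ry": 0,"rz": 0,"claw": 0.4},{"dx": 5,"dy": -8,"dz": 0,"rx": 0,"ry": 0,"rz": 0,"claw": 0.4},{"dx": 9,"dy": -11,"dz": 0,"rx": 0,"ry": 0,"rz": 0.03,"claw": 0.4},{"dx": 13,"dy": -13.5,"dz": 0,"rx": 0,"ry": 0,"rz": 0.06,"claw": 0.4},{"dx": 17.5,"dy": -15,"dz": 0,"rx": 0,"ry": 0,"rz": 0.098,"claw": 0.4}]'

```text
time: 0.6
tool_pos: [0.3019, -0.4037, 0.23]
tool_rot: [-0.001, 0.996, 0.092, -0.0]
contact_force: [0.0, -0.9, 0.0]
gripper_width: 0.6
```

```bash
python3 -c "
from h import *;go(.6077,-.2956,.08,.1875)"
```

```text
t 0.60 pos [ 0.3019 -0.4037  0.23  ] th 0.1851 F [ 0.  -0.9  0. ] w 0.600 q6 0.31
d cm [32.05 -4.97 15.01] rv [-0.0022  0.0002 -0.0024]
```

Call:
play_rows --commands '[{"dx": 4.6,"dy": -0.7,"dz": 0,"rx": 0,"ry": 0,"rz": 0,"claw": 0.4},{"dx": 9.2,"dy": -1.4,"dz": 0,"rx": 0,"ry": 0,"rz": 0,"claw": 0.4},{"dx": 13.8,"dy": -2.1,"dz": 1,"rx": 0,"ry": 0,"rz": 0,"claw": 0.4},{"dx": 18.4,"dy": -2.8,"dz": 3,"rx": 0,"ry": 0,"rz": 0,"claw": 0.4},{"dx": 22.8,"dy": -3.6,"dz": 5,"rx": 0,"ry": 0,"rz": 0,"claw": 0.4}]'

```text
time: 1.1
tool_pos: [0.5213, -0.3254, 0.1797]
tool_rot: [-0.001, 0.996, 0.093, 0.0]
contact_force: [-0.3, -0.4, 0.5]
gripper_width: 0.6
```

```bash
python3 -c "
from h import *;go(.6077,-.2956,.06,.1875)"
```

```text
t 1.10 pos [ 0.5213 -0.3254  0.1797] th 0.1855 F [-0.3 -0.4  0.5] w 0.600 q6 0.71
d cm [ 9.04 -1.32 11.98] rv [-0.0013 -0.0004 -0.002 ]
```

Call:
play_rows --commands '[{"dx": 3.2,"dy": -0.5,"dz": 3,"rx": 0,"ry": 0,"rz": 0,"claw": 0.4},{"dx": 6.4,"dy": -0.9,"dz": 6,"rx": 0,"ry": 0,"rz": 0,"claw": 0.4},{"dx": 9,"dy": -1.3,"dz": 9.5,"rx": -0.001,"ry": 0,"rz": -0.002,"claw": 0.4},{"dx": 9,"dy": -1.3,"dz": 12,"rx": -0.001,"ry": 0,"rz": -0.002,"claw": 0.4},{"dx": 9,"dy": -1.3,"dz": 12,"rx": -0.001,"ry": 0,"rz": -0.002,"claw": 0.4}]'

```text
time: 1.6
tool_pos: [0.6044, -0.2931, 0.0535]
tool_rot: [-0.003, 0.996, 0.094, -0.004]
contact_force: [-0.3, 0.0, -0.1]
gripper_width: 0.605
```

Run:
```python
from h import *;go(.6077,-.2956,.006,.1875)
from plant import grab_frame
a=grab_frame('top');b=grab_frame('scene')
cv2.imwrite('pics/t1.png',a);crop(a,360,90,520,250,3.7,'pics/t1c.png');crop(b,140,140,340,300,4,'pics/s1c.png')
```

```text
t 1.60 pos [ 0.6044 -0.2931  0.0535] th 0.1887 F [-0.3  0.  -0.1] w 0.605 q6 0.82
d cm [0.31 0.34 4.74] rv [-0.0076  0.0076  0.0012]
```

View pics/t1c.png

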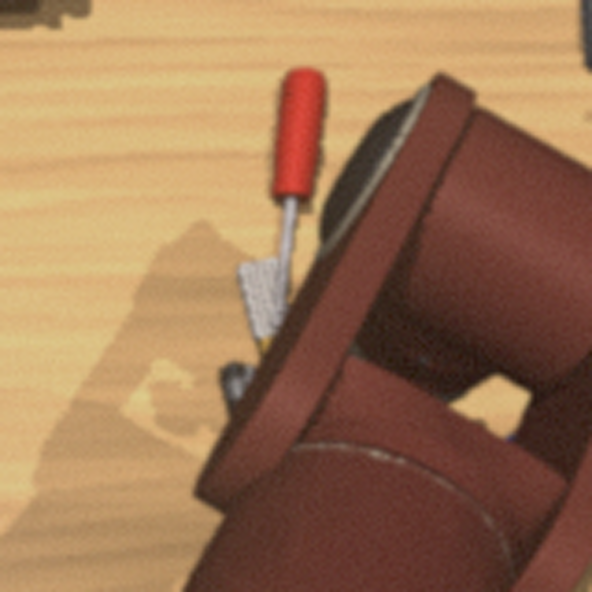

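View pics/s1c.png

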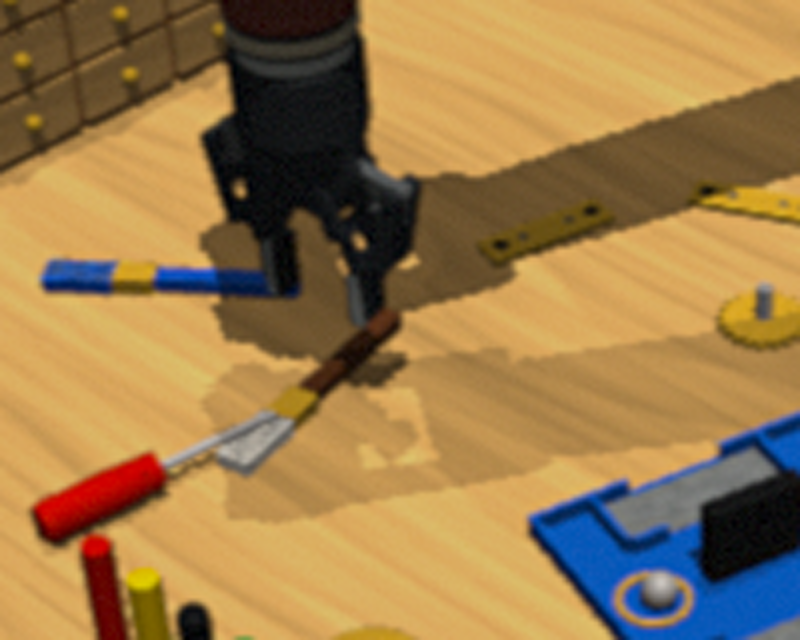

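Call:
play_rows --commands '[{"dx": 0.3,"dy": 0.3,"dz": 1,"rx": -0.008,"ry": 0.008,"rz": 0.001,"claw": 0.5},{"dx": 0.3,"dy": 0.3,"dz": 2,"rx": -0.008,"ry": 0.008,"rz": 0.001,"claw": 0.6},{"dx": 0.3,"dy": 0.3,"dz": 3,"rx": -0.008,"ry": 0.008,"rz": 0.001,"claw": 0.6},{"dx": 0.3,"dy": 0.3,"dz": 3.7,"rx": -0.008,"ry": 0.008,"rz": 0.001,"claw": 0.6},{"dx": 0.3,"dy": 0.3,"dz": 4.2,"rx": -0.008,"ry": 0.008,"rz": 0.001,"claw": 0.6}]'

```text
time: 2.2
tool_pos: [0.6097, -0.2978, 0.0161]
tool_rot: [0.003, 0.996, 0.093, 0.003]
contact_force: [-0.3, -0.6, -0.1]
gripper_width: 0.4
```

Run:
```python
from h import *;go(.6077,-.2956,.003,.1875)
from plant import grab_frame
b=grab_frame('scene')
crop(b,180,160,300,260,6,'pics/s2c.png')
```

```text
t 2.20 pos [ 0.6097 -0.2978  0.0161] th 0.1862 F [-0.3 -0.6 -0.1] w 0.400 q6 0.82
d cm [-0.16 -0.26  1.31] rv [ 0.0057 -0.0062 -0.0013]
```

View pics/s2c.png

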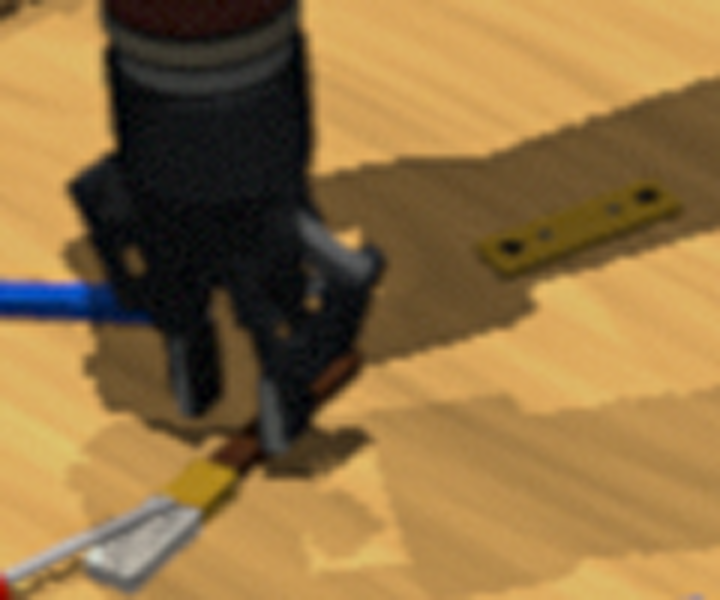

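Call:
play_rows --commands '[{"dx": -0.1,"dy": -0.25,"dz": 0,"rx": 0.003,"ry": -0.003,"rz": 0,"claw": 0.5},{"dx": -0.1,"dy": -0.25,"dz": 0.3,"rx": 0.003,"ry": -0.003,"rz": 0,"claw": 0.5},{"dx": -0.1,"dy": -0.25,"dz": 0.6,"rx": 0.003,"ry": -0.003,"rz": 0,"claw": 0.5},{"dx": -0.1,"dy": -0.25,"dz": 0.9,"rx": 0.003,"ry": -0.003,"rz": 0,"claw": 0.5},{"dx": -0.1,"dy": -0.25,"dz": 1.1,"rx": 0.003,"ry": -0.003,"rz": 0,"claw": 0.5}]'

```text
time: 2.75
tool_pos: [0.6079, -0.2953, 0.0041]
tool_rot: [0.001, 0.996, 0.093, 0.001]
contact_force: [-0.4, -0.2, -0.3]
gripper_width: 0.498
```

Run:
```python
from h import *;go(.6077,-.2956,.003,.1875)
from plant import grab_frame
b=grab_frame('scene')
crop(b,180,160,300,260,6,'pics/s3c.png')
```

```text
t 2.75 pos [ 0.6079 -0.2953  0.0041] th 0.1862 F [-0.4 -0.2 -0.3] w 0.498 q6 0.82
d cm [-0.03  0.03  0.11] rv [ 0.002  -0.0024 -0.0013]
```

View pics/s3c.png

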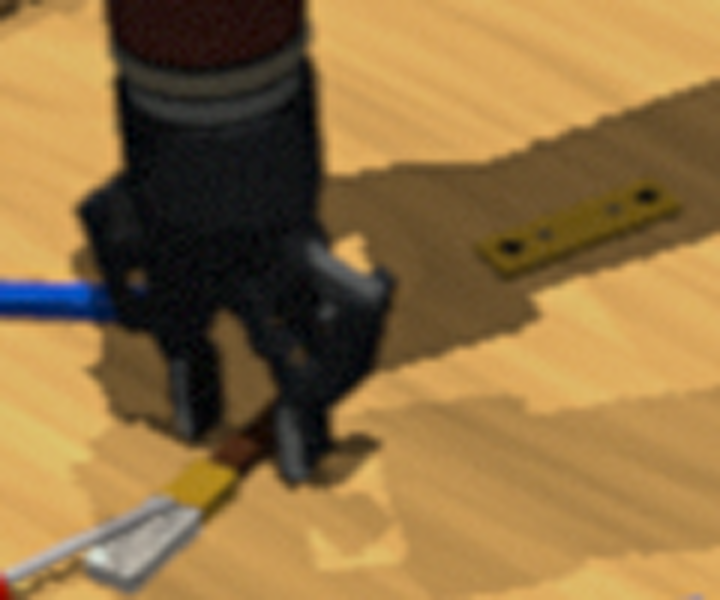

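Call:
play_rows --commands '[{"dx": 0,"dy": 0,"dz": 0,"rx": 0,"ry": 0,"rz": 0,"claw": 0.6},{"dx": 0,"dy": 0,"dz": 0,"rx": 0,"ry": 0,"rz": 0,"claw": 0.7},{"dx": 0,"dy": 0,"dz": 0,"rx": 0,"ry": 0,"rz": 0,"claw": 0.8},{"dx": 0,"dy": 0,"dz": 0,"rx": 0,"ry": 0,"rz": 0,"claw": 1.0},{"dx": 0,"dy": 0,"dz": 0,"rx": 0,"ry": 0,"rz": 0,"claw": 1.0}]'

```text
time: 3.3
tool_pos: [0.608, -0.2953, 0.0042]
tool_rot: [0.001, 0.996, 0.093, 0.001]
contact_force: [0.0, -0.6, 1.4]
gripper_width: 0.138
```

Run:
```python
from h import *;go(.6077,-.2956,.003,.1875)
from plant import grab_frame
b=grab_frame('scene')
crop(b,140,160,300,280,5,'pics/s4c.png')
```

```text
t 3.30 pos [ 0.608  -0.2953  0.0042] th 0.1862 F [ 0.  -0.6  1.4] w 0.138 q6 0.82
d cm [-0.03  0.02  0.12] rv [ 0.002  -0.0024 -0.0013]
```

View pics/s4c.png

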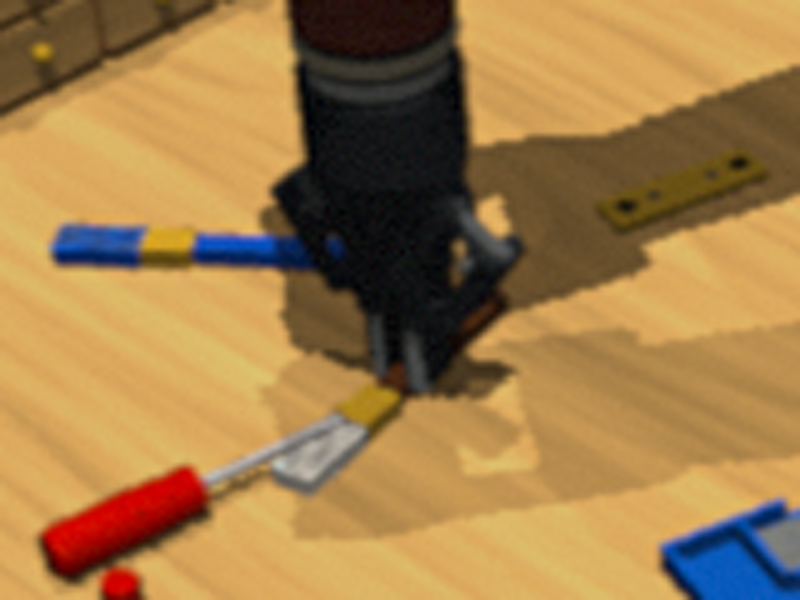

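Call:
play_rows --commands '[{"dx": -0.6,"dy": -0.25,"dz": 0,"rx": 0,"ry": 0,"rz": 0,"claw": 1},{"dx": -1.4,"dy": -0.55,"dz": 0,"rx": 0,"ry": 0,"rz": 0,"claw": 1},{"dx": -2.3,"dy": -0.9,"dz": 0,"rx": 0,"ry": 0,"rz": 0,"claw": 1.0},{"dx": -3.2,"dy": -1.25,"dz": 0,"rx": 0,"ry": 0,"rz": 0,"claw": 1.0},{"dx": -4.1,"dy": -1.6,"dz": 0,"rx": 0,"ry": 0,"rz": 0,"claw": 1.0}]'

```text
time: 3.85
tool_pos: [0.5638, -0.287, 0.0042]
tool_rot: [0.001, 0.996, 0.093, 0.001]
contact_force: [0.5, 0.2, 1.0]
gripper_width: 0.136
```

Run:
```python
from h import *;go(.6077,-.2956,.003,.1875)
from plant import grab_frame
b=grab_frame('scene')
crop(b,140,160,300,280,5,'pics/s5c.png')
```

```text
t 3.85 pos [ 0.5638 -0.287   0.0042] th 0.1861 F [0.5 0.2 1. ] w 0.136 q6 0.80
d cm [4.15 1.65 0.13] rv [ 0.0022 -0.0026 -0.0014]
```

View pics/s5c.png

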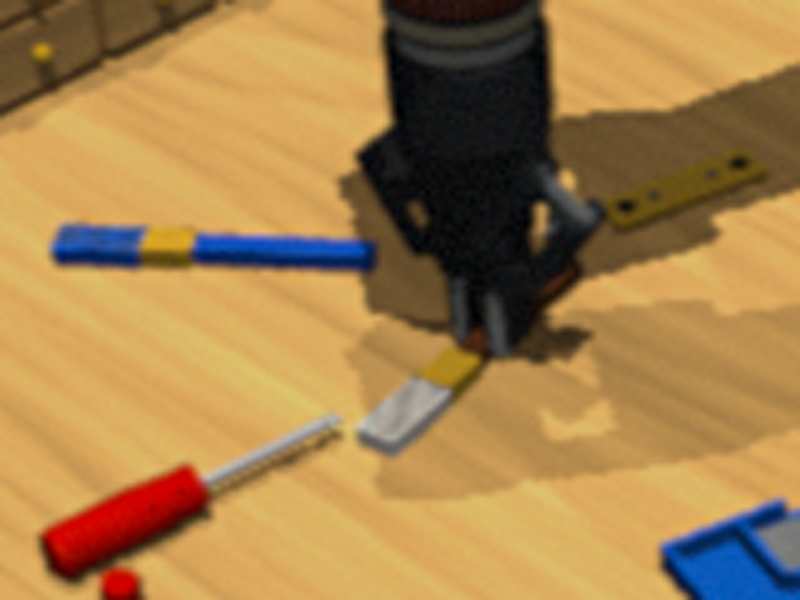

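Run:
```python
from h import *
t=[.5629,-.0082,-.307];p=W(t,[(-9.7,65,0)])[0];print(p)
go(p[0],p[1],.10,-.308)
```

```text
[0.57329655 0.05669223 0.        ]
t 3.90 pos [ 0.5629 -0.2868  0.0042] th 0.1858 F [-2.7  1.1  4.1] w 0.138 q6 0.80
d cm [  7.39 -33.55  -9.62] rv [ 0.0011 -0.0021  0.4938]
```

Call:
play_rows --commands '[{"dx": 0,"dy": 0,"dz": -1.5,"rx": 0,"ry": 0,"rz": 0,"claw": 1},{"dx": 0,"dy": 0,"dz": -4,"rx": 0,"ry": 0,"rz": 0,"claw": 1},{"dx": 0,"dy": 0,"dz": -6.5,"rx": 0,"ry": 0,"rz": 0,"claw": 1.0},{"dx": 0,"dy": 0,"dz": -9,"rx": 0,"ry": 0,"rz": 0,"claw": 1.0},{"dx": 0,"dy": 0,"dz": -10.5,"rx": 0,"ry": 0,"rz": 0,"claw": 1.0}]'

```text
time: 4.4
tool_pos: [0.5635, -0.2873, 0.1124]
tool_rot: [0.002, 0.996, 0.093, 0.002]
contact_force: [0.1, -0.8, -0.2]
gripper_width: 0.133
```

Run:
```python
from h import *
t=[.5629,-.0082,-.307];p=W(t,[(-9.7,65,0)])[0];print(p)
go(p[0],p[1],.10,-.308)
from plant import grab_frame
crop(grab_frame('scene'),140,130,340,280,4,'pics/s6c.png')
```

```text
[0.57329655 0.05669223 0.        ]
t 4.40 pos [ 0.5635 -0.2873  0.1124] th 0.1858 F [ 0.1 -0.8 -0.2] w 0.133 q6 0.80
d cm [  7.31 -33.63   1.14] rv [ 0.0029 -0.005   0.4938]
```

View pics/s6c.png

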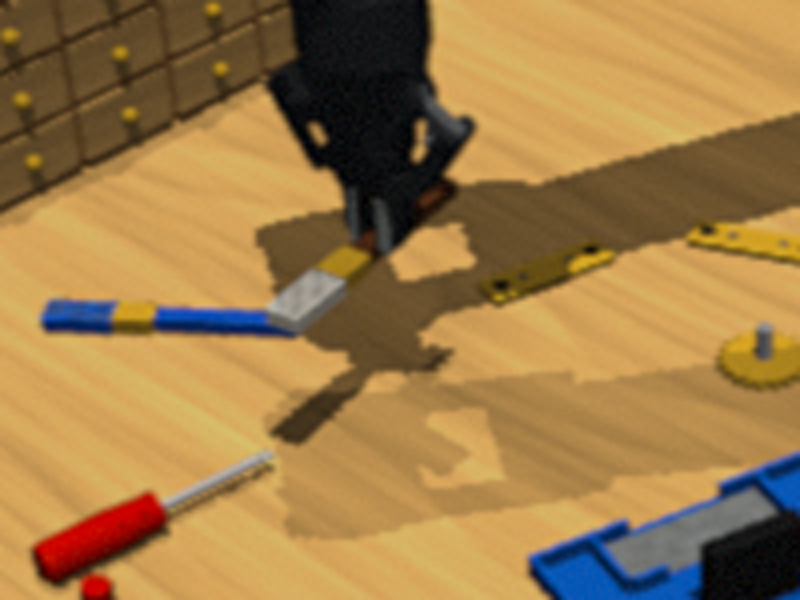

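The brush is held level and the screwdriver has not moved. Next I'll traverse to the tray.

Call:
play_rows --commands '[{"dx": 0.5,"dy": -2.5,"dz": 0,"rx": 0,"ry": 0,"rz": 0.05,"claw": 1},{"dx": 1.4,"dy": -6.5,"dz": 0,"rx": 0,"ry": 0,"rz": 0.13,"claw": 1},{"dx": 2.4,"dy": -11,"dz": 0,"rx": 0,"ry": 0,"rz": 0.21,"claw": 1},{"dx": 3.4,"dy": -15.5,"dz": 0,"rx": 0,"ry": 0,"rz": 0.29,"claw": 1},{"dx": 4.4,"dy": -20,"dz": 0,"rx": 0,"ry": 0,"rz": 0.37,"claw": 1}]'

```text
time: 4.95
tool_pos: [0.5701, -0.0816, 0.1128]
tool_rot: [0.002, 0.996, -0.094, 0.003]
contact_force: [0.3, 0.4, 0.1]
gripper_width: 0.141
```

```bash
python3 -c "
from h import *;go(.5733,.0567,.09,-.308)"
```

```text
t 4.95 pos [ 0.5701 -0.0816  0.1128] th -0.1879 F [0.3 0.4 0.1] w 0.141 q6 1.49
d cm [ -2.28 -13.65   2.22] rv [ 0.003  -0.0073  0.1201]
```

Call:
play_rows --commands '[{"dx": -0.8,"dy": -4.5,"dz": 0,"rx": 0,"ry": -0.003,"rz": 0.05,"claw": 1},{"dx": -1.5,"dy": -9,"dz": 0,"rx": 0.001,"ry": -0.003,"rz": 0.1,"claw": 1},{"dx": -2.1,"dy": -12.3,"dz": 0.5,"rx": 0.001,"ry": -0.003,"rz": 0.12,"claw": 1},{"dx": -2.3,"dy": -13.6,"dz": 1.5,"rx": 0.001,"ry": -0.003,"rz": 0.12,"claw": 1},{"dx": -2.3,"dy": -13.6,"dz": 2.2,"rx": 0.001,"ry": -0.003,"rz": 0.12,"claw": 1}]'

```text
time: 5.45
tool_pos: [0.5721, 0.0575, 0.0885]
tool_rot: [0.001, 0.988, -0.152, 0.001]
contact_force: [0.0, -0.9, 0.4]
gripper_width: 0.137
```

Run:
```python
from h import *;go(.5733,.0567,.03,-.308)
from plant import grab_frame
a=grab_frame('top');b=grab_frame('scene');go(.5733,.0567,.03,-.308)
crop(a,230,150,390,300,4,'pics/t7c.png');crop(b,240,200,420,340,4,'pics/s7c.png')
```

```text
t 5.45 pos [0.5721 0.0575 0.0885] th -0.3048 F [ 0.  -0.9  0.4] w 0.137 q6 1.85
d cm [0.12 0.02 5.85] rv [ 0.0026 -0.0024  0.0032]
t 5.55 pos [0.5716 0.0554 0.0878] th -0.3079 F [-0.2 -0.3 -1.2] w 0.142 q6 1.85
d cm [ 0.12 -0.2   5.78] rv [ 0.0036 -0.0006  0.0001]
```

View pics/t7c.png

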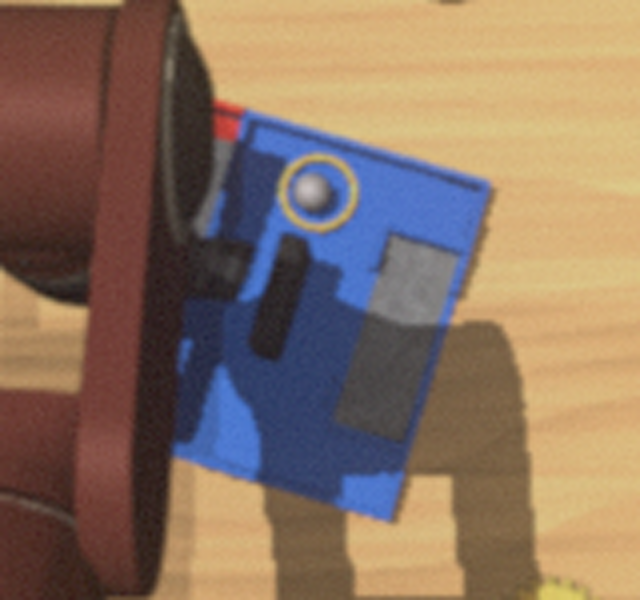

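View pics/s7c.png

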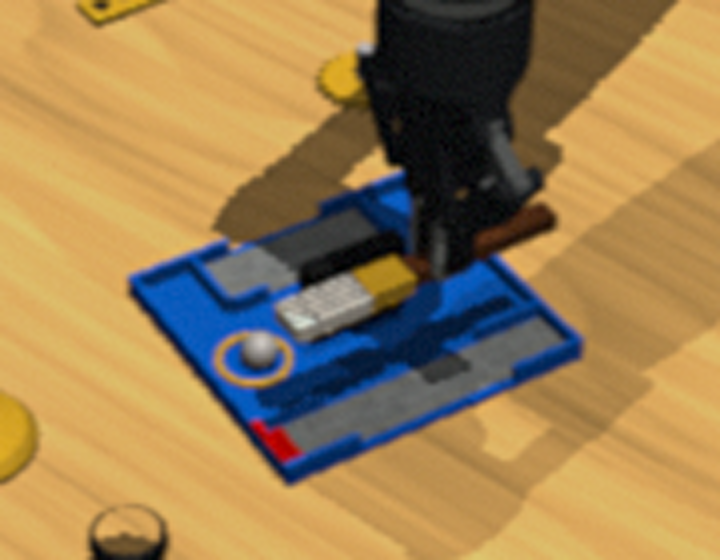

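Call:
play_rows --commands '[{"dx": 0.12,"dy": -0.12,"dz": 1.2,"rx": 0.002,"ry": 0,"rz": 0,"claw": 1},{"dx": 0.12,"dy": -0.15,"dz": 3,"rx": 0.002,"ry": 0,"rz": 0,"claw": 1},{"dx": 0.12,"dy": -0.15,"dz": 4.8,"rx": 0.002,"ry": 0,"rz": 0,"claw": 1},{"dx": 0.12,"dy": -0.15,"dz": 6.2,"rx": 0.002,"ry": 0,"rz": 0,"claw": 1},{"dx": 0.12,"dy": -0.15,"dz": 6.3,"rx": 0.002,"ry": 0,"rz": 0,"claw": 1}]'

```text
time: 6.05
tool_pos: [0.5712, 0.0552, 0.0219]
tool_rot: [0.001, 0.988, -0.154, -0.002]
contact_force: [-0.5, -0.4, -0.2]
gripper_width: 0.143
```

Run:
```python
from h import *
from plant import grab_frame
b=grab_frame('scene');go(.5733,.0567,.0088,-.308)
crop(b,250,220,410,340,5,'pics/s8c.png')
```

```text
t 6.10 pos [0.5721 0.0554 0.0232] th -0.3091 F [ 0.9 -0.7  0.1] w 0.141 q6 1.85
d cm [ 0.08 -0.16  1.44] rv [ 0.0025  0.0022 -0.0011]
```

View pics/s8c.png

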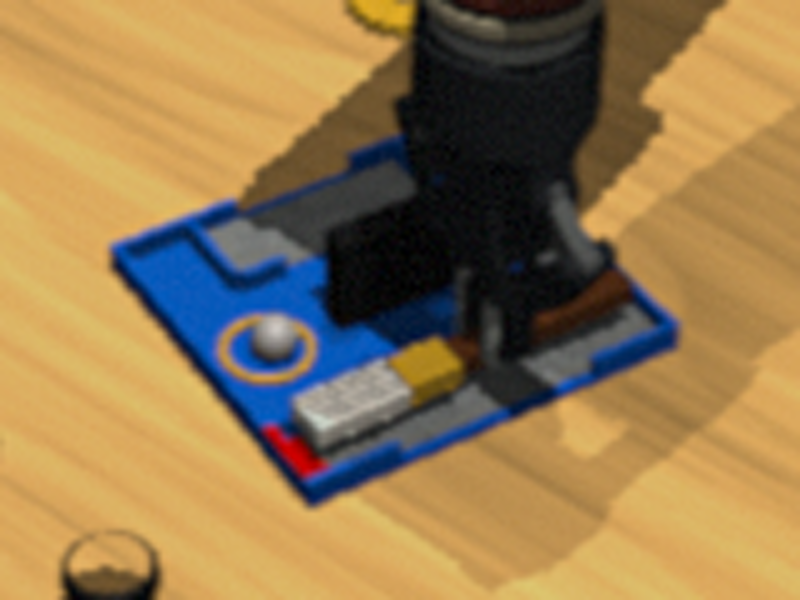

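Call:
play_rows --commands '[{"dx": 0.1,"dy": -0.18,"dz": 0.2,"rx": 0.002,"ry": 0.001,"rz": 0,"claw": 1},{"dx": 0.1,"dy": -0.18,"dz": 0.5,"rx": 0.002,"ry": 0.001,"rz": 0,"claw": 1},{"dx": 0.1,"dy": -0.18,"dz": 0.8,"rx": 0.002,"ry": 0.001,"rz": 0,"claw": 1},{"dx": 0.1,"dy": -0.18,"dz": 1.1,"rx": 0.002,"ry": 0.001,"rz": 0,"claw": 1},{"dx": 0.1,"dy": -0.18,"dz": 1.35,"rx": 0.002,"ry": 0.001,"rz": 0,"claw": 1}]'

```text
time: 6.6
tool_pos: [0.5736, 0.0569, 0.0096]
tool_rot: [0.0, 0.988, -0.154, -0.0]
contact_force: [0.2, -0.2, -0.4]
gripper_width: 0.133
```

Run:
```python
from h import *
from plant import grab_frame
b=grab_frame('scene');go(.5733,.0567,.0088,-.308)
crop(b,250,220,410,340,5,'pics/s9c.png')
```

```text
t 6.65 pos [0.5732 0.0569 0.0091] th -0.3089 F [-0.7 -0.2 -1.4] w 0.137 q6 1.85
d cm [0.01 0.01 0.03] rv [ 0.0007  0.0018 -0.0009]
```

View pics/s9c.png

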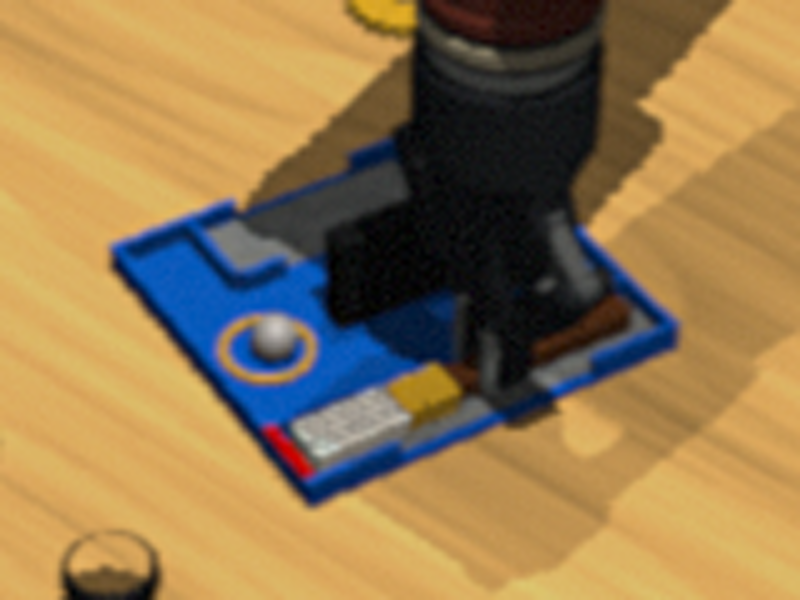

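Call:
play_rows --commands '[{"dx": 0,"dy": 0,"dz": 0.04,"rx": 0,"ry": 0,"rz": 0,"claw": 1},{"dx": 0,"dy": 0,"dz": 0.04,"rx": 0,"ry": 0,"rz": 0,"claw": 0.8},{"dx": 0,"dy": 0,"dz": 0.04,"rx": 0,"ry": 0,"rz": 0,"claw": 0.7},{"dx": 0,"dy": 0,"dz": 0,"rx": 0,"ry": 0,"rz": 0,"claw": 0.6},{"dx": 0,"dy": 0,"dz": 0,"rx": 0,"ry": 0,"rz": 0,"claw": 0.6}]'

```text
time: 7.15
tool_pos: [0.5735, 0.0568, 0.0094]
tool_rot: [0.0, 0.988, -0.154, -0.001]
contact_force: [0.1, 0.3, 0.6]
gripper_width: 0.401
```

Call:
play_rows --commands '[{"dx": 0,"dy": 0,"dz": -1,"rx": 0,"ry": 0,"rz": 0,"claw": 0.6},{"dx": 0,"dy": 0,"dz": -3,"rx": 0,"ry": 0,"rz": 0,"claw": 0.6},{"dx": 0,"dy": 0,"dz": -6,"rx": 0,"ry": 0,"rz": 0,"claw": 0.6},{"dx": 0,"dy": 0,"dz": -10,"rx": 0,"ry": 0,"rz": 0,"claw": 0.6},{"dx": 0,"dy": 0,"dz": -14,"rx": 0,"ry": 0,"rz": 0,"claw": 0.6}]'

```text
time: 7.65
tool_pos: [0.5733, 0.0569, 0.1512]
tool_rot: [0.0, 0.988, -0.154, -0.001]
contact_force: [0.7, -0.2, 0.1]
gripper_width: 0.404
```

Run:
```python
from h import *
from plant import grab_frame
b=grab_frame('scene');go(.4107,-.3061,.14,-.24)
crop(b,250,170,410,340,4.5,'pics/s10c.png')
```

```text
t 7.70 pos [0.578  0.0569 0.1602] th -0.3088 F [3.4 0.5 4.9] w 0.398 q6 1.85
d cm [-4.93 39.67  1.84] rv [-0.0027 -0.0115 -0.0688]
```

View pics/s10c.png

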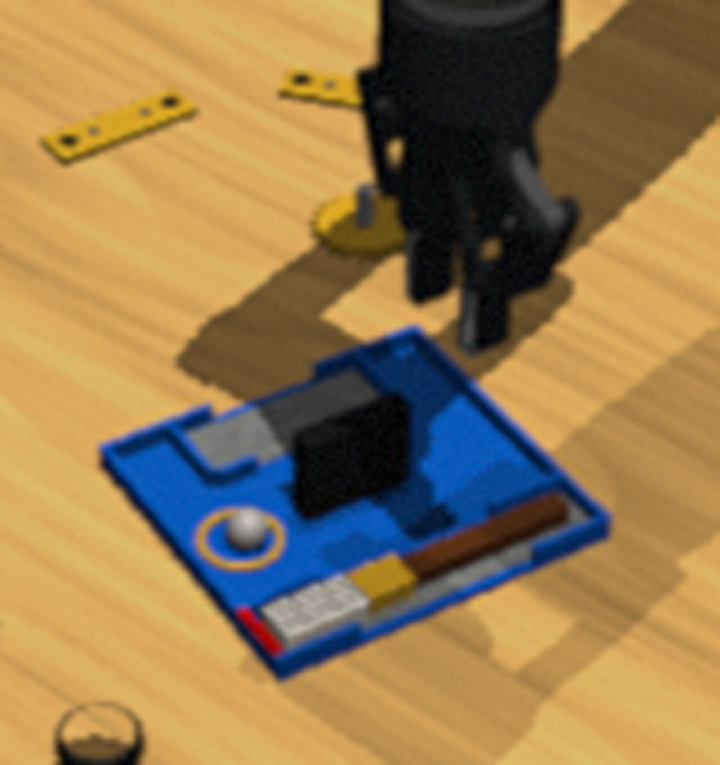

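The brush lies flat in its slot with the bristles at the red end. Next is the bracket at top (450,297). I'll refine its pose and confirm it in a crop.

Run:
```python
from h import *
from plant import grab_frame
im=grab_frame('top');x0,y0,x1,y1=380,260,500,380
g=cv2.cvtColor(im,cv2.COLOR_BGR2GRAY)
k=cv2.resize(im[y0:y1,x0:x1],None,fx=5,fy=5,interpolation=cv2.INTER_CUBIC)
for a in (-.2444,-.21):
    q=proj('top',W((.4107,-.3061,a),[(x,y,6) for x,y in((45,13),(45,-13),(-45,-13),(-45,13))]))
    cv2.polylines(k,[np.int32(((q-[x0,y0]+.5)*5-.5).round())],True,(0,0,255) if a<-.22 else (0,255,0),1)
cv2.imwrite('pics/bk.png',k)
```

```text
(no output)
```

View pics/bk.png

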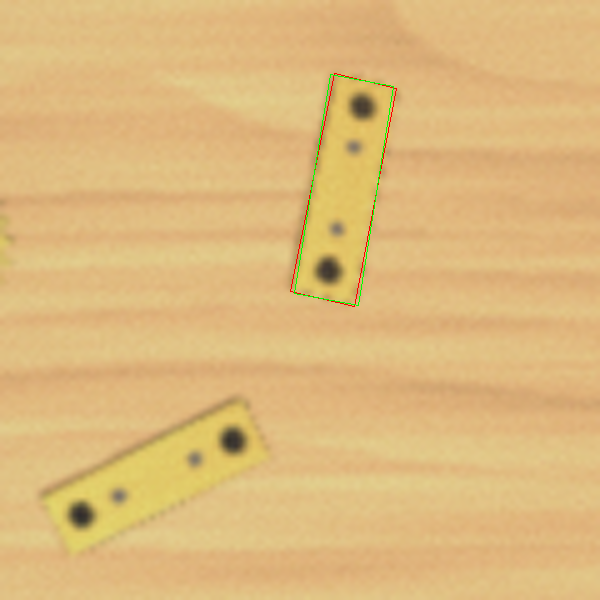

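Run:
```python
from h import *
P=[unproj('top',up(p,5,(380,260)),.006) for p in((362,106),(328,270))]
d=P[0]-P[1];c=(P[0]+P[1])/2;a=np.arctan2(d[1],d[0]);print(c,a,np.linalg.norm(d))
go(c[0],c[1],.14,a)
```

```text
[ 0.41117498 -0.30669583  0.006     ] -0.2530239770042395 0.06797667396836975
t 7.75 pos [0.5782 0.0568 0.1582] th -0.3089 F [ 1.1 -0.7 -0.2] w 0.398 q6 1.85
d cm [-4.89 39.71  1.62] rv [-0.003  -0.0123 -0.0558]
```

Call:
play_rows --commands '[{"dx": -0.4,"dy": 3,"dz": 0,"rx": 0,"ry": -0.004,"rz": -0.01,"claw": 0.5},{"dx": -0.9,"dy": 7.5,"dz": 0,"rx": 0,"ry": -0.008,"rz": -0.02,"claw": 0.5},{"dx": -1.5,"dy": 12,"dz": 0,"rx": 0,"ry": -0.008,"rz": -0.03,"claw": 0.5},{"dx": -2.1,"dy": 16.5,"dz": 0,"rx": 0,"ry": -0.008,"rz": -0.04,"claw": 0.5},{"dx": -2.6,"dy": 21,"dz": 0,"rx": 0,"ry": -0.008,"rz": -0.05,"claw": 0.5}]'

```text
time: 8.25
tool_pos: [0.4886, -0.1366, 0.1574]
tool_rot: [-0.001, 0.992, -0.129, 0.003]
contact_force: [-0.1, -0.9, 0.1]
gripper_width: 0.498
```

```bash
python3 -c "
from h import *;go(.411,-.3065,.10,-.252)"
```

```text
t 8.25 pos [ 0.4886 -0.1366  0.1574] th -0.2579 F [-0.1 -0.9  0.1] w 0.498 q6 1.41
d cm [-3.2  18.42  5.68] rv [-0.0028 -0.005  -0.0059]
```

Call:
play_rows --commands '[{"dx": -0.8,"dy": 4.5,"dz": 0.5,"rx": -0.001,"ry": -0.002,"rz": -0.006,"claw": 0.5},{"dx": -1.6,"dy": 9,"dz": 1.5,"rx": -0.001,"ry": -0.002,"rz": -0.006,"claw": 0.5},{"dx": -2.4,"dy": 13.5,"dz": 3,"rx": -0.001,"ry": -0.002,"rz": -0.006,"claw": 0.5},{"dx": -3.1,"dy": 17.5,"dz": 5,"rx": -0.001,"ry": -0.002,"rz": -0.006,"claw": 0.5},{"dx": -3.2,"dy": 18.4,"dz": 7.5,"rx": -0.001,"ry": -0.002,"rz": -0.006,"claw": 0.5}]'

```text
time: 8.75
tool_pos: [0.4102, -0.3102, 0.0827]
tool_rot: [0.001, 0.992, -0.128, 0.003]
contact_force: [1.5, -0.1, 0.4]
gripper_width: 0.505
```

```bash
python3 -c "
from h import *;go(.411,-.3065,.01,-.252)"
```

```text
t 8.75 pos [ 0.4102 -0.3102  0.0827] th -0.2561 F [ 1.5 -0.1  0.4] w 0.505 q6 1.03
d cm [-0.06 -0.38  7.26] rv [ 0.001  -0.0059 -0.0041]
```

Call:
play_rows --commands '[{"dx": -0.05,"dy": -0.3,"dz": 1.5,"rx": 0,"ry": -0.003,"rz": -0.003,"claw": 0.5},{"dx": -0.05,"dy": -0.3,"dz": 4,"rx": 0,"ry": -0.003,"rz": -0.003,"claw": 0.5},{"dx": -0.05,"dy": -0.3,"dz": 5.8,"rx": 0,"ry": -0.003,"rz": -0.003,"claw": 0.5},{"dx": -0.05,"dy": -0.3,"dz": 6.3,"rx": 0,"ry": -0.003,"rz": -0.003,"claw": 0.5},{"dx": -0.05,"dy": -0.3,"dz": 6.3,"rx": 0,"ry": -0.003,"rz": -0.003,"claw": 0.5}]'

```text
time: 9.25
tool_pos: [0.4107, -0.3062, 0.0191]
tool_rot: [0.0, 0.992, -0.126, 0.001]
contact_force: [-0.1, -0.1, 0.3]
gripper_width: 0.498
```

Run:
```python
from h import *
from plant import grab_frame
b=grab_frame('scene');go(.411,-.3065,.003,-.252)
crop(b,220,130,360,230,5.5,'pics/s11c.png')
```

```text
t 9.30 pos [ 0.4113 -0.3069  0.0201] th -0.2521 F [ 0.6 -0.2  0. ] w 0.497 q6 1.04
d cm [-0.04 -0.03  1.71] rv [ 0.0011 -0.0031 -0.0001]
```

View pics/s11c.png

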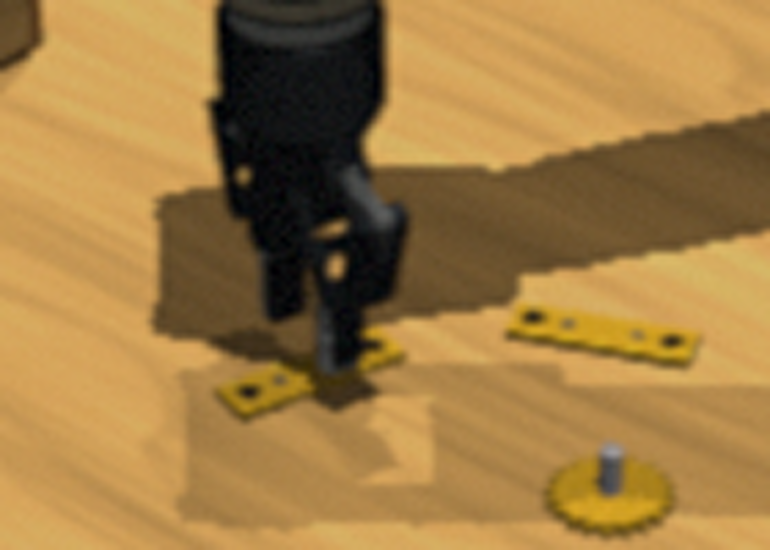

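Call:
play_rows --commands '[{"dx": -0.04,"dy": 0,"dz": 0.4,"rx": 0,"ry": -0.002,"rz": 0,"claw": 0.5},{"dx": -0.04,"dy": 0,"dz": 0.8,"rx": 0,"ry": -0.002,"rz": 0,"claw": 0.5},{"dx": -0.04,"dy": 0,"dz": 1.2,"rx": 0,"ry": -0.002,"rz": 0,"claw": 0.5},{"dx": -0.04,"dy": 0,"dz": 1.5,"rx": 0,"ry": -0.002,"rz": 0,"claw": 0.55},{"dx": -0.04,"dy": 0,"dz": 1.75,"rx": 0,"ry": -0.002,"rz": 0,"claw": 0.6}]'

```text
time: 9.8
tool_pos: [0.4109, -0.3068, 0.0023]
tool_rot: [0.001, 0.992, -0.126, 0.0]
contact_force: [0.3, 0.6, 0.3]
gripper_width: 0.399
```

Run:
```python
from h import *
from plant import grab_frame
b=grab_frame('scene');go(.411,-.3065,.003,-.252)
crop(b,240,140,320,210,9,'pics/s12c.png')
```

```text
t 9.85 pos [ 0.4107 -0.3066  0.0019] th -0.2522 F [-0.4  0.2  0.3] w 0.398 q6 1.04
d cm [ 0.03 -0.02 -0.11] rv [ 0.0007 -0.0004 -0.0002]
```

View pics/s12c.png

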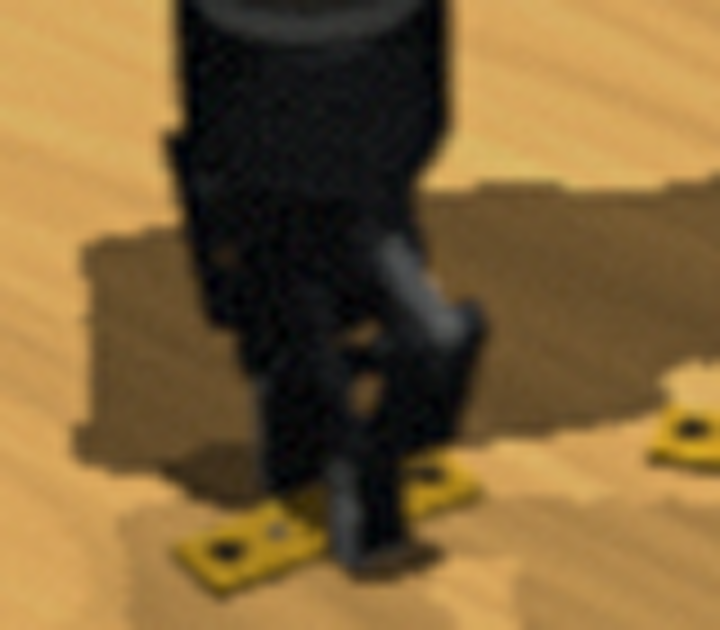

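Call:
play_rows --commands '[{"dx": 0,"dy": 0,"dz": 0.1,"rx": 0,"ry": 0,"rz": 0,"claw": 0.6},{"dx": 0,"dy": 0,"dz": 0.2,"rx": 0,"ry": 0,"rz": 0,"claw": 0.6},{"dx": 0,"dy": 0,"dz": 0.2,"rx": 0,"ry": 0,"rz": 0,"claw": 0.6}]'

```text
time: 10.15
tool_pos: [0.4105, -0.3065, -0.0003]
tool_rot: [0.0, 0.992, -0.126, 0.0]
contact_force: [0.9, 0.1, 0.4]
gripper_width: 0.402
```

Call:
play_rows --commands '[{"dx": 0,"dy": 0,"dz": 0,"rx": 0,"ry": 0,"rz": 0,"claw": 0.65},{"dx": 0,"dy": 0,"dz": 0,"rx": 0,"ry": 0,"rz": 0,"claw": 0.7}]'

```text
time: 10.35
tool_pos: [0.4106, -0.3066, -0.0001]
tool_rot: [0.0, 0.992, -0.126, 0.0]
contact_force: [0.3, -0.4, 1.0]
gripper_width: 0.298
```

Call:
play_rows --commands '[{"dx": 0,"dy": 0,"dz": 0,"rx": 0,"ry": 0,"rz": 0,"claw": 0.85},{"dx": 0,"dy": 0,"dz": 0,"rx": 0,"ry": 0,"rz": 0,"claw": 1},{"dx": 0,"dy": 0,"dz": 0,"rx": 0,"ry": 0,"rz": 0,"claw": 1}]'

```text
time: 10.65
tool_pos: [0.4108, -0.3068, 0.0002]
tool_rot: [0.0, 0.992, -0.126, 0.0]
contact_force: [-0.3, 0.8, 2.1]
gripper_width: 0.28
```

Run:
```python
from h import *
from plant import grab_frame
b=grab_frame('scene');go(.411,-.3065,.003,-.252)
crop(b,240,140,320,210,9,'pics/s13c.png')
```

```text
t 10.70 pos [ 4.108e-01 -3.068e-01  2.000e-04] th -0.2523 F [-1.1  1.2  3. ] w 0.280 q6 1.04
d cm [ 0.01 -0.03 -0.28] rv [ 0.0009 -0.0008 -0.0003]
```

View pics/s13c.png

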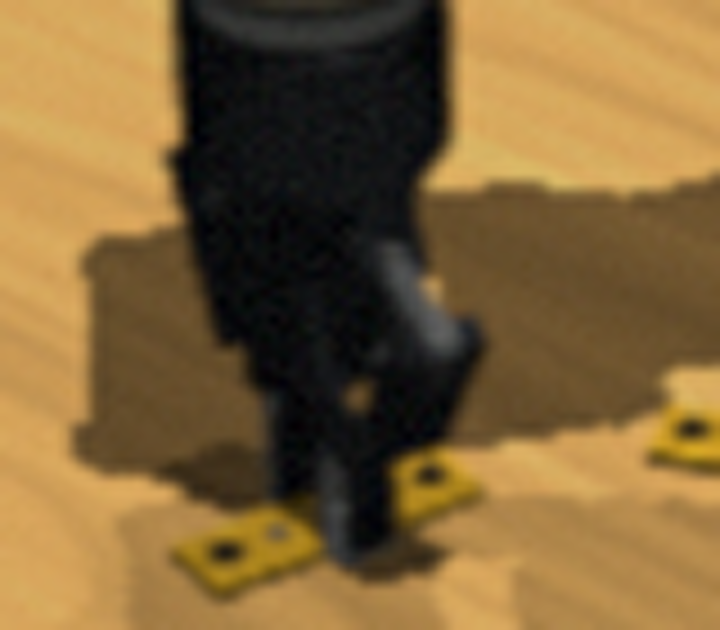

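Gripped, with the width stopped at 0.28. Now lift and check.

Call:
play_rows --commands '[{"dx": 0,"dy": 0,"dz": -0.8,"rx": 0,"ry": 0,"rz": 0,"claw": 1},{"dx": 0,"dy": 0,"dz": -2.5,"rx": 0,"ry": 0,"rz": 0,"claw": 1},{"dx": 0,"dy": 0,"dz": -5,"rx": 0,"ry": 0,"rz": 0,"claw": 1},{"dx": 0,"dy": 0,"dz": -8,"rx": 0,"ry": 0,"rz": 0,"claw": 1},{"dx": 0,"dy": 0,"dz": -11,"rx": 0,"ry": 0,"rz": 0,"claw": 1}]'

```text
time: 11.2
tool_pos: [0.4103, -0.3062, 0.111]
tool_rot: [0.0, 0.992, -0.126, -0.0]
contact_force: [0.4, -0.9, -0.0]
gripper_width: 0.279
```

Run:
```python
from h import *
from plant import grab_frame
b=grab_frame('scene');c=grab_frame('top')
t=[.5629,-.0082,-.307];p=W(t,[(0,-61,0)])[0];print(p);go(p[0],p[1],.1,-.307)
crop(b,220,110,420,320,3.8,'pics/s14c.png')
crop(c,240,150,480,370,3.3,'pics/t14c.png')
```

```text
[ 0.54446578 -0.06634791  0.        ]
t 11.30 pos [ 0.4132 -0.309   0.1155] th -0.2522 F [-0.2 -0.9 -1. ] w 0.281 q6 1.04
d cm [  6.65 -26.78   1.46] rv [ 0.0055 -0.0091  0.0548]
```

View pics/s14c.png

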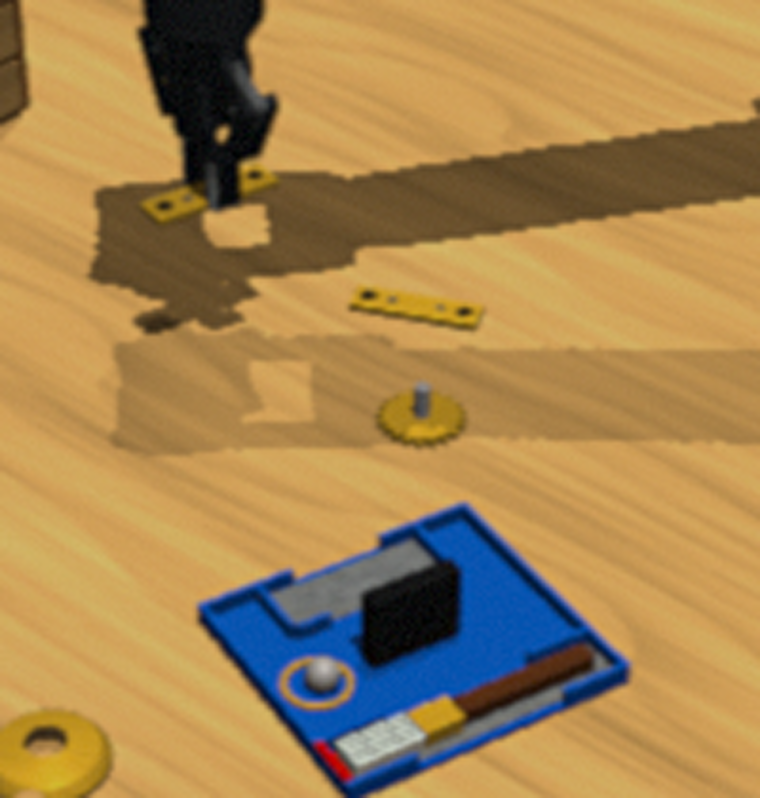

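View pics/t14c.png

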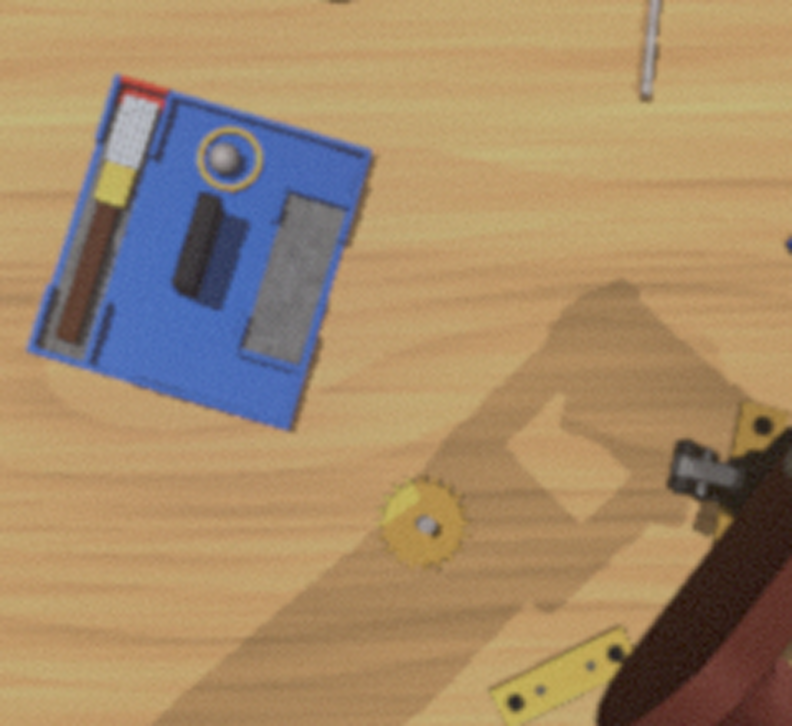

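Call:
play_rows --commands '[{"dx": 0.6,"dy": -2.5,"dz": -0.5,"rx": 0.002,"ry": -0.004,"rz": 0.01,"claw": 1},{"dx": 1.7,"dy": -7,"dz": -0.5,"rx": 0.002,"ry": -0.004,"rz": 0.02,"claw": 1},{"dx": 2.8,"dy": -11.5,"dz": -0.5,"rx": 0.002,"ry": -0.004,"rz": 0.035,"claw": 1},{"dx": 3.9,"dy": -16,"dz": -0.5,"rx": 0.002,"ry": -0.004,"rz": 0.045,"claw": 1},{"dx": 5,"dy": -20.5,"dz": -0.5,"rx": 0.002,"ry": -0.004,"rz": 0.055,"claw": 1}]'

```text
time: 11.8
tool_pos: [0.5124, -0.121, 0.1184]
tool_rot: [0.002, 0.988, -0.153, 0.002]
contact_force: [0.4, -0.6, -1.3]
gripper_width: 0.282
```

```bash
python3 -c "
from h import *;go(.5445,-.0663,.07,-.307)"
```

```text
t 11.80 pos [ 0.5124 -0.121   0.1184] th -0.3080 F [ 0.4 -0.6 -1.3] w 0.282 q6 1.51
d cm [ 1.38 -6.2   4.82] rv [ 0.0033 -0.0036 -0.001 ]
```

Call:
play_rows --commands '[{"dx": 0.8,"dy": -3.8,"dz": 0,"rx": 0.001,"ry": -0.002,"rz": 0,"claw": 1},{"dx": 1.3,"dy": -5.8,"dz": 0.5,"rx": 0.001,"ry": -0.002,"rz": 0,"claw": 1},{"dx": 1.4,"dy": -6.2,"dz": 2,"rx": 0.001,"ry": -0.002,"rz": 0,"claw": 1},{"dx": 1.4,"dy": -6.2,"dz": 4,"rx": 0.001,"ry": -0.002,"rz": 0,"claw": 1},{"dx": 1.4,"dy": -6.2,"dz": 5,"rx": 0.001,"ry": -0.002,"rz": 0,"claw": 1}]'

```text
time: 12.3
tool_pos: [0.5422, -0.0662, 0.0645]
tool_rot: [0.001, 0.988, -0.153, -0.002]
contact_force: [-0.3, 0.6, -1.9]
gripper_width: 0.276
```

```bash
python3 -c "
from h import *;go(.5445,-.0663,.025,-.307)"
```

```text
t 12.30 pos [ 0.5422 -0.0662  0.0645] th -0.3080 F [-0.3  0.6 -1.9] w 0.276 q6 1.62
d cm [ 0.24 -0.07  3.95] rv [ 0.0029  0.0039 -0.001 ]
```

Call:
play_rows --commands '[{"dx": 0.2,"dy": -0.05,"dz": 1,"rx": 0.002,"ry": 0.002,"rz": 0,"claw": 1},{"dx": 0.2,"dy": -0.05,"dz": 2.5,"rx": 0.002,"ry": 0.002,"rz": 0,"claw": 1},{"dx": 0.2,"dy": -0.05,"dz": 3.6,"rx": 0.002,"ry": 0.002,"rz": 0,"claw": 1},{"dx": 0.2,"dy": -0.05,"dz": 4.2,"rx": 0.002,"ry": 0.002,"rz": 0,"claw": 1},{"dx": 0.2,"dy": -0.05,"dz": 4.2,"rx": 0.002,"ry": 0.002,"rz": 0,"claw": 1}]'

```text
time: 12.8
tool_pos: [0.5433, -0.0663, 0.0213]
tool_rot: [0.0, 0.988, -0.154, -0.002]
contact_force: [-0.2, -0.5, -1.0]
gripper_width: 0.277
```

Run:
```python
from h import *
from plant import grab_frame
b=grab_frame('scene');c=grab_frame('top')
go(.5445,-.0663,.0045,-.307)
crop(b,250,210,410,330,5,'pics/s15c.png')
crop(c,240,160,390,290,5,'pics/t15c.png')
```

```text
t 12.90 pos [ 0.5445 -0.0665  0.0229] th -0.3081 F [-0.4 -0.4  0. ] w 0.281 q6 1.62
d cm [-0.   -0.02  1.84] rv [ 0.001   0.0012 -0.0011]
```

View pics/s15c.png

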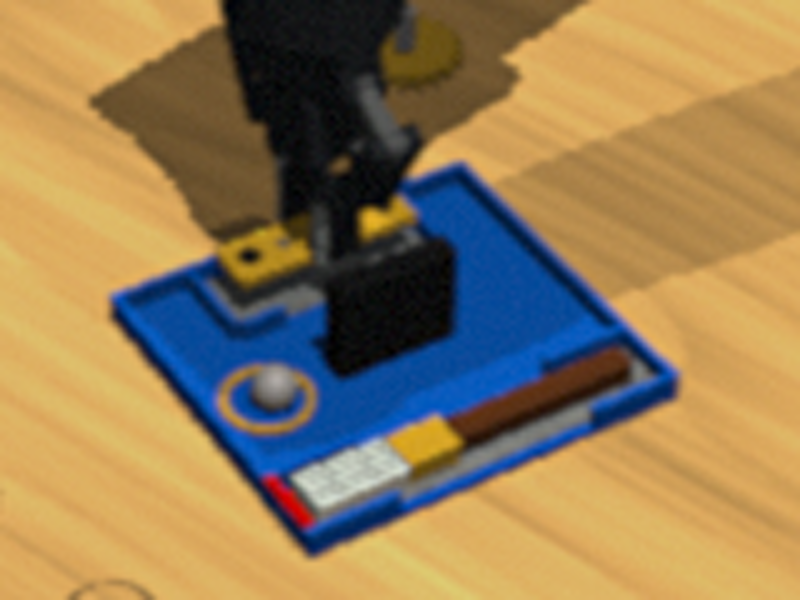

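View pics/t15c.png

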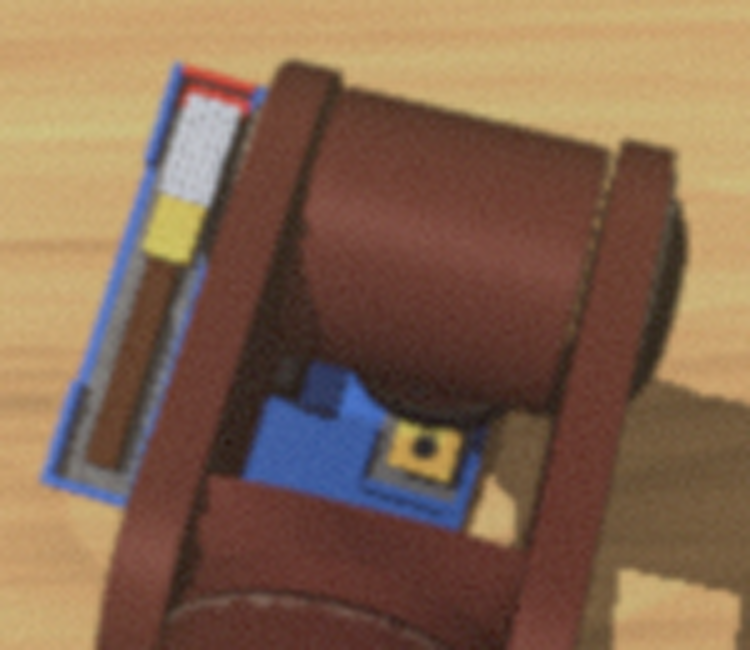

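Call:
play_rows --commands '[{"dx": 0,"dy": 0,"dz": 0.4,"rx": 0,"ry": 0,"rz": 0,"claw": 1},{"dx": 0,"dy": 0,"dz": 0.8,"rx": 0,"ry": 0,"rz": 0,"claw": 1},{"dx": 0,"dy": 0,"dz": 1.2,"rx": 0,"ry": 0,"rz": 0,"claw": 1},{"dx": 0,"dy": 0,"dz": 1.5,"rx": 0,"ry": 0,"rz": 0,"claw": 1},{"dx": 0,"dy": 0,"dz": 1.75,"rx": 0,"ry": 0,"rz": 0,"claw": 1}]'

```text
time: 13.4
tool_pos: [0.5443, -0.0665, 0.0049]
tool_rot: [0.0, 0.988, -0.153, -0.001]
contact_force: [0.1, -0.7, -1.7]
gripper_width: 0.279
```

Run:
```python
from h import *
from plant import grab_frame
b=grab_frame('scene')
go(.5445,-.0663,.0045,-.307)
crop(b,250,210,410,330,5,'pics/s16c.png')
```

```text
t 13.45 pos [ 0.544  -0.0664  0.0045] th -0.3081 F [-0.7  0.4 -1.5] w 0.277 q6 1.62
d cm [ 0.05 -0.03  0.  ] rv [ 0.001   0.0022 -0.0011]
```

View pics/s16c.png

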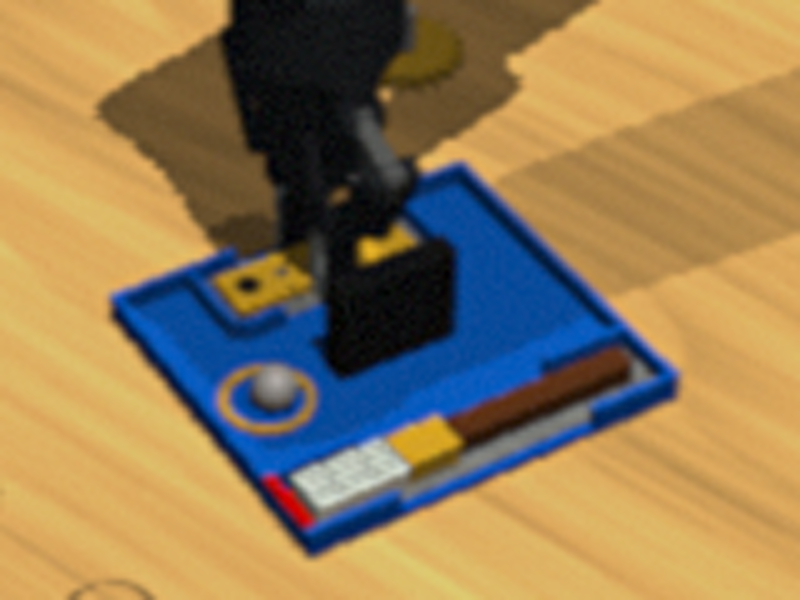

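Seated. I'll open and lift.

Call:
play_rows --commands '[{"dx": 0,"dy": 0,"dz": 0,"rx": 0,"ry": 0,"rz": 0,"claw": 0.8},{"dx": 0,"dy": 0,"dz": 0,"rx": 0,"ry": 0,"rz": 0,"claw": 0.65},{"dx": 0,"dy": 0,"dz": 0,"rx": 0,"ry": 0,"rz": 0,"claw": 0.6},{"dx": 0,"dy": 0,"dz": 0,"rx": 0,"ry": 0,"rz": 0,"claw": 0.55},{"dx": 0,"dy": 0,"dz": 0,"rx": 0,"ry": 0,"rz": 0,"claw": 0.55}]'

```text
time: 13.95
tool_pos: [0.5442, -0.0665, 0.0048]
tool_rot: [0.0, 0.988, -0.153, -0.001]
contact_force: [-0.2, -1.1, -0.0]
gripper_width: 0.452
```

Call:
play_rows --commands '[{"dx": 0,"dy": 0,"dz": -1,"rx": 0,"ry": 0,"rz": 0,"claw": 0.55},{"dx": 0,"dy": 0,"dz": -3,"rx": 0,"ry": 0,"rz": 0,"claw": 0.55},{"dx": 0,"dy": 0,"dz": -6,"rx": 0,"ry": 0,"rz": 0,"claw": 0.55},{"dx": 0,"dy": 0,"dz": -8.5,"rx": 0,"ry": 0,"rz": 0,"claw": 0.55},{"dx": 0,"dy": 0,"dz": -10,"rx": 0,"ry": 0,"rz": 0,"claw": 0.55}]'

```text
time: 14.45
tool_pos: [0.5459, -0.0668, 0.1083]
tool_rot: [0.001, 0.988, -0.153, 0.001]
contact_force: [0.3, 0.1, 0.1]
gripper_width: 0.445
```

Run:
```python
from h import *
from plant import grab_frame
b=grab_frame('scene');c=grab_frame('top');cv2.imwrite('pics/t17.png',c)
go(.5629,-.0082,.1,-.307)
crop(b,250,190,410,330,5,'pics/s17c.png')
crop(c,240,160,390,290,5,'pics/t17c.png')
```

```text
t 14.55 pos [ 0.5464 -0.0669  0.1082] th -0.3081 F [0.4 0.5 0.4] w 0.448 q6 1.62
d cm [-0.22 -6.1   0.82] rv [ 0.0006 -0.0044 -0.0011]
```

View pics/s17c.png

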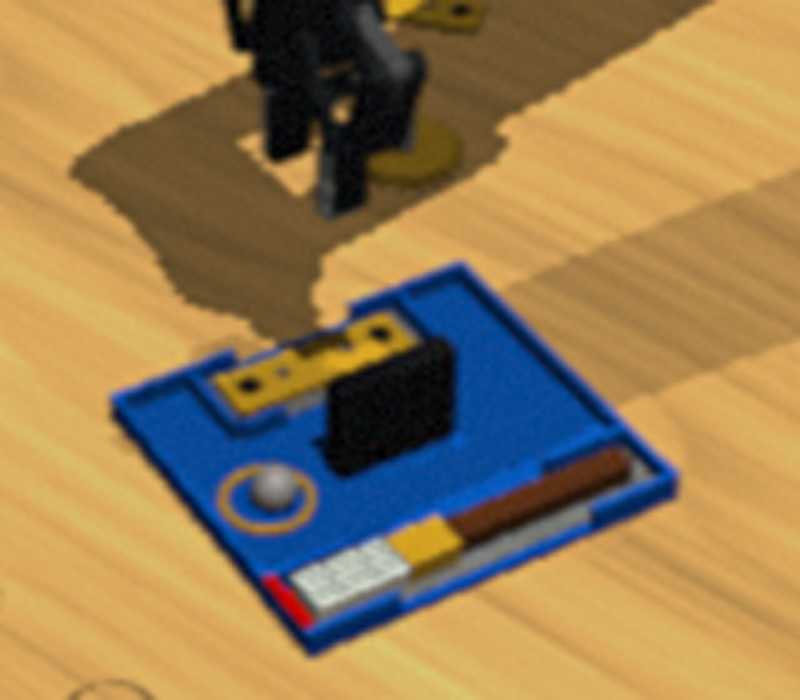

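View pics/t17c.png

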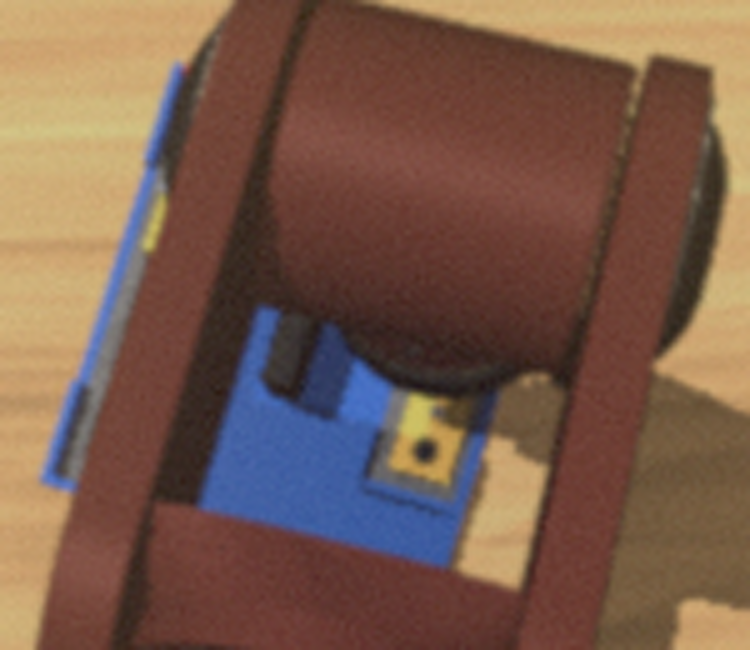

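Call:
play_rows --commands '[{"dx": 0,"dy": -2,"dz": 0,"rx": 0,"ry": 0,"rz": 0,"claw": 0.45},{"dx": -0.1,"dy": -5,"dz": 0,"rx": 0,"ry": -0.002,"rz": 0,"claw": 0.4},{"dx": -0.2,"dy": -6.1,"dz": 0,"rx": 0,"ry": -0.002,"rz": 0,"claw": 0.35},{"dx": -0.2,"dy": -6.1,"dz": 0,"rx": 0,"ry": -0.002,"rz": 0,"claw": 0.35},{"dx": -0.2,"dy": -6.1,"dz": 1,"rx": 0,"ry": -0.002,"rz": 0,"claw": 0.35}]'

```text
time: 15.05
tool_pos: [0.5636, -0.0086, 0.0984]
tool_rot: [0.001, 0.988, -0.153, 0.002]
contact_force: [0.3, 0.3, -0.7]
gripper_width: 0.651
```

Run:
```python
from h import *
from plant import grab_frame
b=grab_frame('scene')
go(.5629,-.0082,.021,-.307)
crop(b,250,190,410,330,5,'pics/s18c.png')
```

```text
t 15.10 pos [ 0.5618 -0.0087  0.0956] th -0.3083 F [-1.2 -0.5 -0.6] w 0.649 q6 1.73
d cm [ 0.09 -0.09  7.46] rv [ 0.0016  0.0002 -0.0013]
```

View pics/s18c.png

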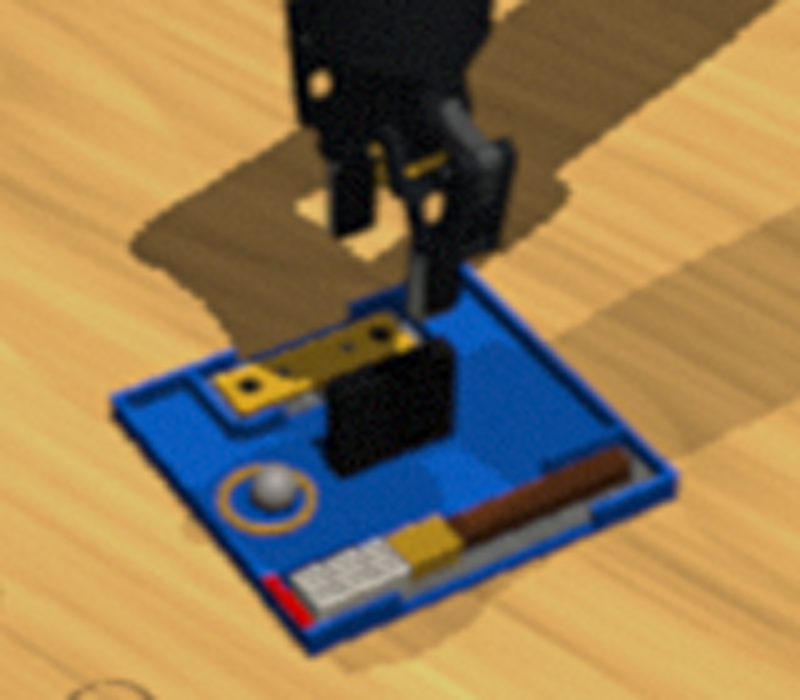

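Call:
play_rows --commands '[{"dx": 0.05,"dy": -0.05,"dz": 1,"rx": 0.001,"ry": 0,"rz": -0.001,"claw": 0.35},{"dx": 0.05,"dy": -0.05,"dz": 2.5,"rx": 0.001,"ry": 0,"rz": -0.001,"claw": 0.35},{"dx": 0.05,"dy": -0.05,"dz": 4,"rx": 0.001,"ry": 0,"rz": -0.001,"claw": 0.35},{"dx": 0.05,"dy": -0.05,"dz": 4.6,"rx": 0.001,"ry": 0,"rz": -0.001,"claw": 0.35},{"dx": 0.05,"dy": -0.05,"dz": 4.6,"rx": 0.001,"ry": 0,"rz": -0.001,"claw": 0.35}]'

```text
time: 15.6
tool_pos: [0.561, -0.0084, 0.0475]
tool_rot: [0.0, 0.988, -0.153, -0.002]
contact_force: [-0.1, -0.0, -0.8]
gripper_width: 0.654
```

Run:
```python
from h import *
from plant import grab_frame
b=grab_frame('scene')
go(.5629,-.0082,.021,-.307)
crop(b,250,190,410,330,5,'pics/s19c.png')
```

```text
t 15.65 pos [ 0.5619 -0.0085  0.0487] th -0.3075 F [ 0.2 -1.1  0.5] w 0.650 q6 1.73
d cm [ 0.09 -0.06  2.77] rv [ 0.0008  0.0018 -0.0005]
```

View pics/s19c.png

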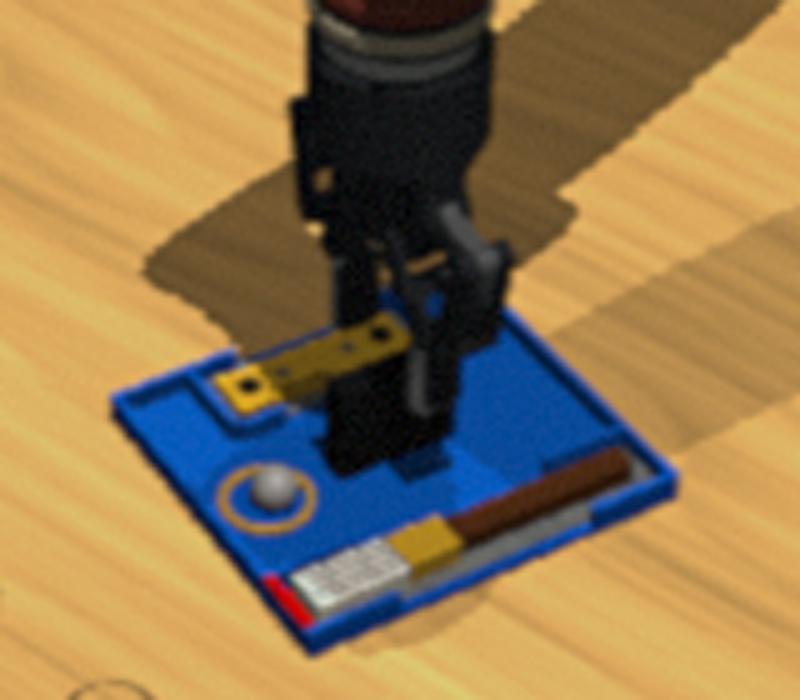

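Call:
play_rows --commands '[{"dx": 0.08,"dy": -0.05,"dz": 0.7,"rx": 0,"ry": 0.001,"rz": 0,"claw": 0.35},{"dx": 0.08,"dy": -0.05,"dz": 1.4,"rx": 0,"ry": 0.001,"rz": 0,"claw": 0.35},{"dx": 0.08,"dy": -0.05,"dz": 2.1,"rx": 0,"ry": 0.001,"rz": 0,"claw": 0.35},{"dx": 0.08,"dy": -0.05,"dz": 2.6,"rx": 0,"ry": 0.001,"rz": 0,"claw": 0.4},{"dx": 0.08,"dy": -0.05,"dz": 2.75,"rx": 0,"ry": 0.001,"rz": 0,"claw": 0.5}]'

```text
time: 16.15
tool_pos: [0.5621, -0.0081, 0.0202]
tool_rot: [0.0, 0.988, -0.153, -0.001]
contact_force: [0.7, -0.4, -0.4]
gripper_width: 0.5
```

Call:
play_rows --commands '[{"dx": 0,"dy": 0,"dz": 0,"rx": 0,"ry": 0,"rz": 0,"claw": 0.6},{"dx": 0,"dy": 0,"dz": 0,"rx": 0,"ry": 0,"rz": 0,"claw": 0.68},{"dx": 0,"dy": 0,"dz": 0,"rx": 0,"ry": 0,"rz": 0,"claw": 0.72}]'

```text
time: 16.45
tool_pos: [0.5624, -0.0081, 0.0205]
tool_rot: [0.0, 0.988, -0.153, -0.001]
contact_force: [0.3, 0.8, 0.7]
gripper_width: 0.279
```

Run:
```python
from h import *
from plant import grab_frame
b=grab_frame('scene')
go(.5629,-.0082,.021,-.307)
crop(b,250,190,410,330,5,'pics/s20c.png')
```

```text
t 16.50 pos [ 0.5624 -0.0082  0.0206] th -0.3075 F [-0.1 -0.2  0.8] w 0.283 q6 1.73
d cm [ 0.05 -0.01 -0.04] rv [ 0.001   0.0017 -0.0004]
```

View pics/s20c.png

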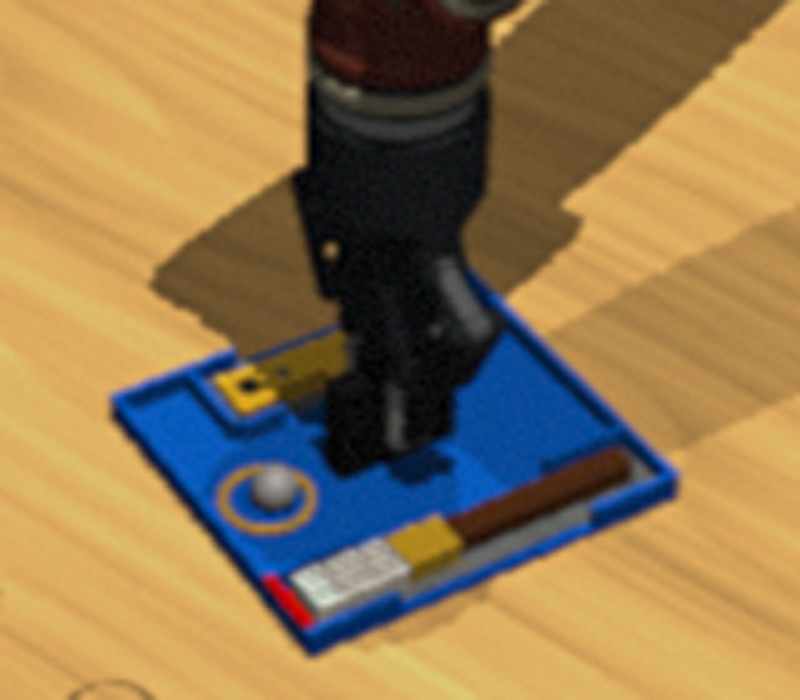

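Call:
play_rows --commands '[{"dx": 0,"dy": 0,"dz": 0,"rx": 0,"ry": 0,"rz": 0,"claw": 0.78},{"dx": 0,"dy": 0,"dz": 0,"rx": 0,"ry": 0,"rz": 0,"claw": 0.83},{"dx": 0,"dy": 0,"dz": 0,"rx": 0,"ry": 0,"rz": 0,"claw": 0.88},{"dx": 0,"dy": 0,"dz": 0,"rx": 0,"ry": 0,"rz": 0,"claw": 1},{"dx": 0,"dy": 0,"dz": 0,"rx": 0,"ry": 0,"rz": 0,"claw": 1}]'

```text
time: 17.0
tool_pos: [0.5629, -0.0078, 0.0211]
tool_rot: [-0.0, 0.988, -0.153, -0.0]
contact_force: [0.0, 4.2, 3.6]
gripper_width: 0.156
```

Run:
```python
from h import *
from plant import grab_frame
b=grab_frame('scene')
go(.5629,-.0082,.021,-.307)
crop(b,250,190,410,330,5,'pics/s21c.png')
```

```text
t 17.05 pos [ 0.5629 -0.0078  0.0211] th -0.3076 F [0.5 4.2 4.3] w 0.155 q6 1.73
d cm [0.01 0.04 0.01] rv [-0.      0.0009 -0.0006]
```

View pics/s21c.png

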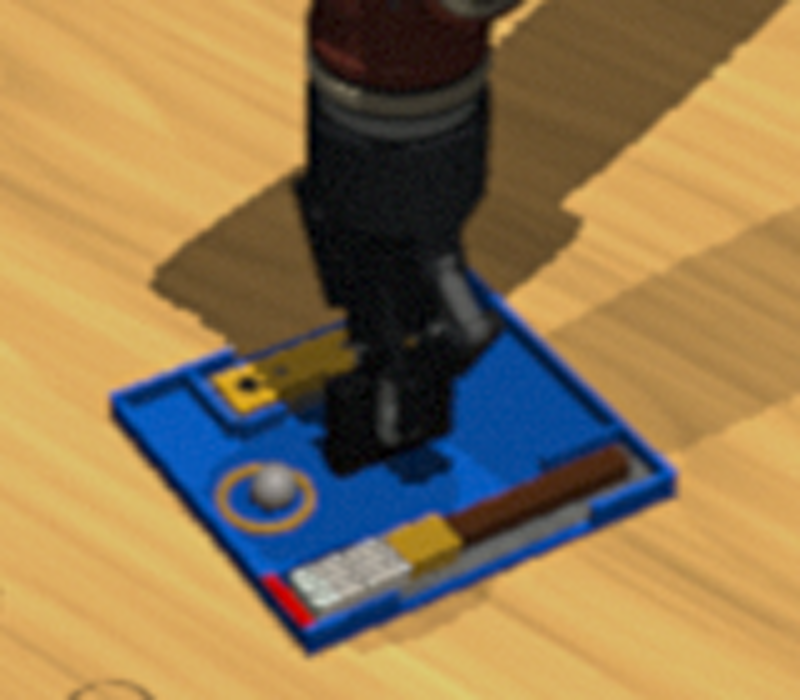

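Call:
play_rows --commands '[{"dx": 0,"dy": 0,"dz": -0.2,"rx": 0,"ry": 0,"rz": 0,"claw": 1},{"dx": 0,"dy": 0,"dz": -0.6,"rx": 0,"ry": 0,"rz": 0,"claw": 1},{"dx": 0,"dy": 0,"dz": -1.2,"rx": 0,"ry": 0,"rz": 0,"claw": 1},{"dx": 0,"dy": 0,"dz": -1.7,"rx": 0,"ry": 0,"rz": 0,"claw": 1},{"dx": 0,"dy": 0,"dz": -2,"rx": 0,"ry": 0,"rz": 0,"claw": 1}]'

```text
time: 17.55
tool_pos: [0.563, -0.008, 0.0416]
tool_rot: [0.0, 0.988, -0.153, -0.0]
contact_force: [0.8, 0.7, -5.5]
gripper_width: 0.151
```

Run:
```python
from h import *
from plant import grab_frame
b=grab_frame('scene')
go(.5629,-.0082,.147,-.307)
crop(b,250,190,410,330,5,'pics/s22c.png')
```

```text
t 17.60 pos [ 0.5634 -0.008   0.0421] th -0.3076 F [-0.3 -0.3 -4.5] w 0.154 q6 1.73
d cm [ -0.04   0.03 -10.49] rv [-0.     -0.0005 -0.0006]
```

View pics/s22c.png

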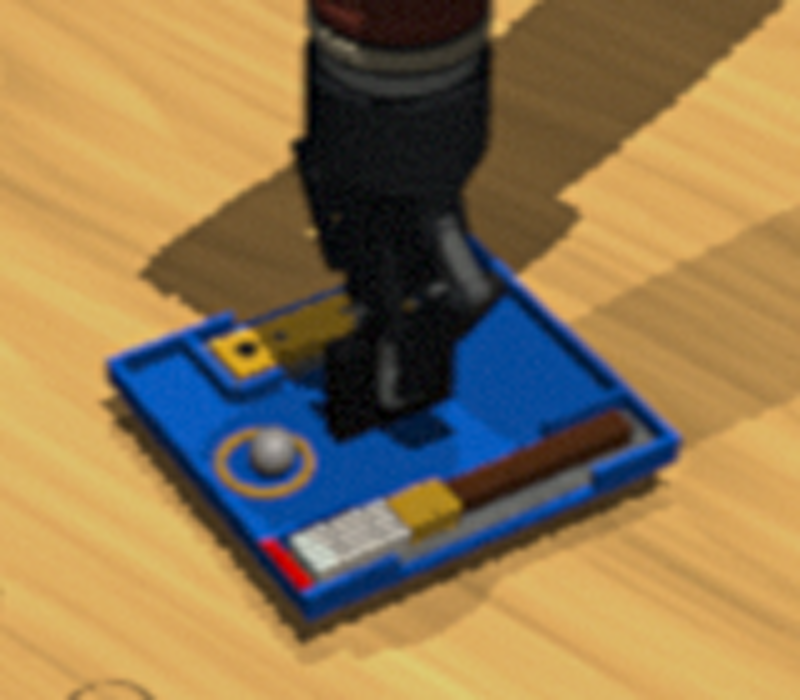

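The tray lifted level, with a 5.5 N load as expected. I'll continue up.

Call:
play_rows --commands '[{"dx": 0,"dy": 0,"dz": -0.6,"rx": 0,"ry": 0,"rz": 0,"claw": 1},{"dx": 0,"dy": 0,"dz": -1.8,"rx": 0,"ry": 0,"rz": 0,"claw": 1},{"dx": 0,"dy": 0,"dz": -3.4,"rx": 0,"ry": 0,"rz": 0,"claw": 1},{"dx": 0,"dy": 0,"dz": -4.8,"rx": 0,"ry": 0,"rz": 0,"claw": 1},{"dx": 0,"dy": 0,"dz": -6,"rx": 0,"ry": 0,"rz": 0,"claw": 1}]'

```text
time: 18.1
tool_pos: [0.5643, -0.0081, 0.1046]
tool_rot: [0.0, 0.988, -0.153, 0.002]
contact_force: [0.6, 0.5, -5.5]
gripper_width: 0.152
```

Call:
play_rows --commands '[{"dx": 0,"dy": 0,"dz": -1,"rx": 0,"ry": 0,"rz": 0,"claw": 1},{"dx": 0,"dy": 0,"dz": -2.2,"rx": 0,"ry": 0,"rz": 0,"claw": 1},{"dx": 0,"dy": 0,"dz": -3.3,"rx": 0,"ry": 0,"rz": 0,"claw": 1},{"dx": 0,"dy": 0,"dz": -4.1,"rx": 0,"ry": 0,"rz": 0,"claw": 1},{"dx": 0,"dy": 0,"dz": -4.4,"rx": 0,"ry": 0,"rz": 0,"claw": 1}]'

```text
time: 18.6
tool_pos: [0.5646, -0.0082, 0.1498]
tool_rot: [0.0, 0.988, -0.153, 0.002]
contact_force: [0.3, -0.4, -5.3]
gripper_width: 0.152
```

Run:
```python
from h import *
from plant import grab_frame
a=grab_frame('scene');b=grab_frame('top')
go(.5169,.3311,.147,-.307)
crop(a,200,130,540,400,2.3,'pics/s23c.png');crop(b,80,150,380,350,2.6,'pics/t23c.png')
```

```text
t 18.70 pos [ 0.5643 -0.0081  0.149 ] th -0.3075 F [-0.  -0.6 -5.4] w 0.155 q6 1.73
d cm [-14.79 -30.9    0.16] rv [-0.0005 -0.0036 -0.0005]
```

View pics/s23c.png

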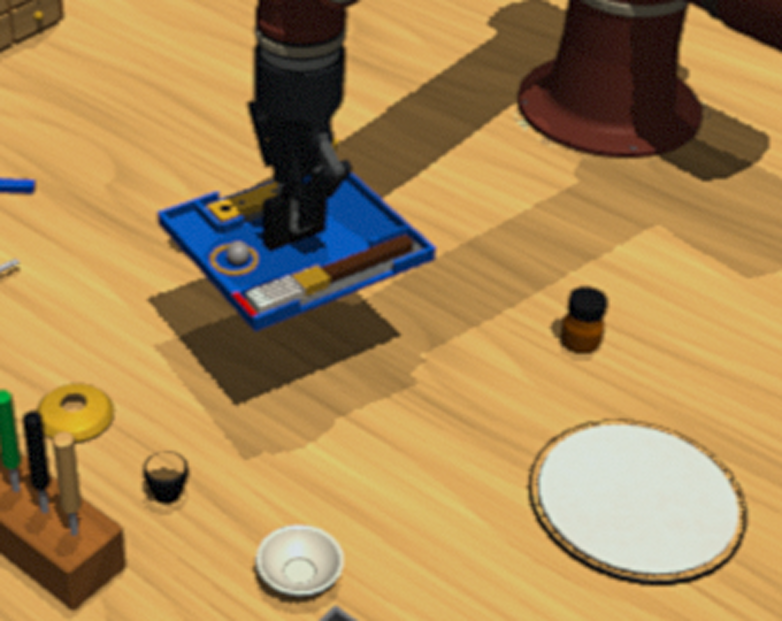

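View pics/t23c.png

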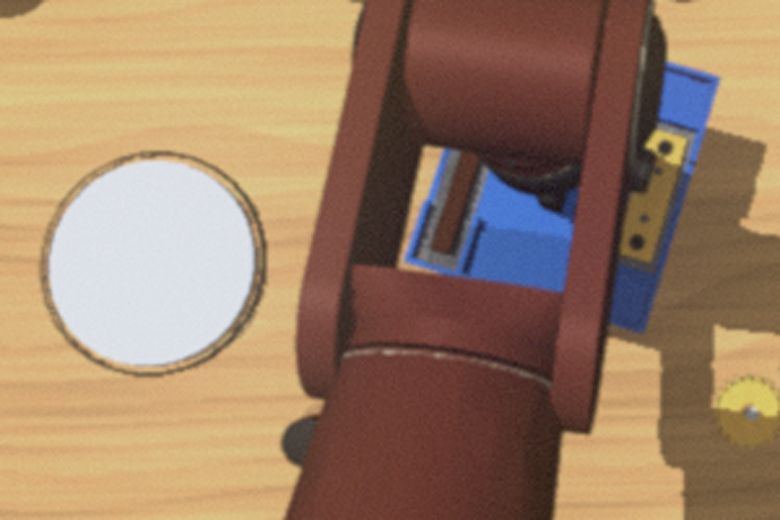

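Run:
```python
from h import *
im=cv2.imread('pics/top0.png');o=(85,195);sub=im[195:310,85:195]
crop(im,85,195,195,310,5,'pics/pad.png')
def ov(p,img,s):
    for r,z,col in((90,6,(0,0,255)),):
        q=proj('top',np.array([[p[0]+r/1e3*np.cos(a),p[1]+r/1e3*np.sin(a),z/1e3] for a in np.linspace(0,6.28,80)]))
        cv2.polylines(img,[np.int32(((q-o+.5)*s-.5).round())],True,col,1)
hsv=cv2.cvtColor(sub,cv2.COLOR_BGR2HSV)
m=((hsv[...,1]<60)&(hsv[...,2]>110)).astype(np.uint8)
m=cv2.morphologyEx(m,cv2.MORPH_OPEN,np.ones((3,3)));c=max(cv2.findContours(m,0,1)[0],key=cv2.contourArea);c=cv2.convexHull(c)
E=cv2.fitEllipse(c);print(E);P=unproj('top',np.array(E[0])+o,.006);print(P)
k=cv2.imread('pics/pad.png');ov(P,k,5);cv2.imwrite('pics/pad.png',k)
```

```text
((52.769412994384766, 55.80027770996094), (77.82432556152344, 81.68999481201172), 50.318973541259766)
[0.51680622 0.33079254 0.006     ]
```

View pics/pad.png

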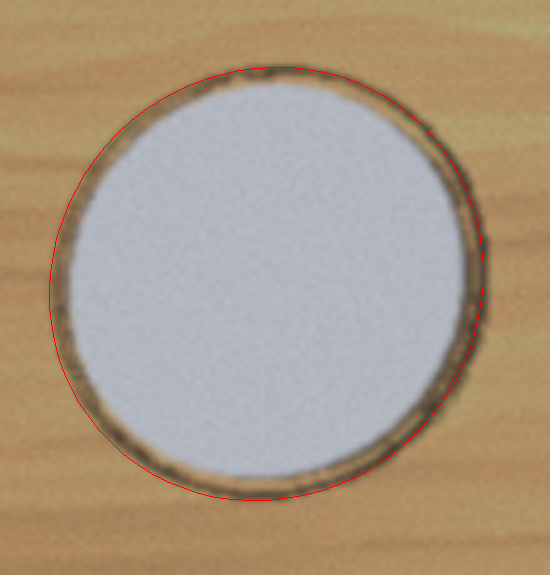

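Call:
play_rows --commands '[{"dx": -0.2,"dy": -0.4,"dz": 0,"rx": 0,"ry": -0.001,"rz": 0,"claw": 1},{"dx": -0.6,"dy": -1.3,"dz": 0,"rx": 0,"ry": -0.002,"rz": 0,"claw": 1},{"dx": -1.3,"dy": -2.7,"dz": 0,"rx": 0,"ry": -0.003,"rz": 0,"claw": 1},{"dx": -2.2,"dy": -4.5,"dz": 0,"rx": 0,"ry": -0.003,"rz": 0,"claw": 1},{"dx": -3.1,"dy": -6.4,"dz": 0,"rx": 0,"ry": -0.003,"rz": 0,"claw": 1}]'

```text
time: 19.2
tool_pos: [0.5535, 0.064, 0.1484]
tool_rot: [-0.0, 0.988, -0.153, -0.0]
contact_force: [0.6, -0.4, -5.8]
gripper_width: 0.154
```

```bash
python3 -c "
from h import *;go(.5168,.3298,.147,-.307)"
```

```text
t 19.20 pos [0.5535 0.064  0.1484] th -0.3075 F [ 0.6 -0.4 -5.8] w 0.154 q6 1.86
d cm [-11.54 -24.22   0.17] rv [-0.0008  0.0005 -0.0005]
```

Call:
play_rows --commands '[{"dx": -0.9,"dy": -1.9,"dz": 0,"rx": 0,"ry": 0,"rz": 0,"claw": 1},{"dx": -1.8,"dy": -3.8,"dz": 0,"rx": 0,"ry": 0,"rz": 0,"claw": 1},{"dx": -2.8,"dy": -5.8,"dz": 0,"rx": 0,"ry": 0,"rz": 0,"claw": 1},{"dx": -3.8,"dy": -7.9,"dz": 0,"rx": 0,"ry": 0,"rz": 0,"claw": 1},{"dx": -4.8,"dy": -10,"dz": 0,"rx": 0,"ry": 0,"rz": 0,"claw": 1}]'

```text
time: 19.7
tool_pos: [0.537, 0.176, 0.1482]
tool_rot: [-0.001, 0.988, -0.153, -0.001]
contact_force: [0.5, -0.4, -4.5]
gripper_width: 0.154
```

```bash
python3 -c "
from h import *;go(.5168,.3298,.147,-.307)"
```

```text
t 19.70 pos [0.537  0.176  0.1482] th -0.3066 F [ 0.5 -0.4 -4.5] w 0.154 q6 2.06
d cm [ -6.56 -14.05   0.14] rv [-0.0009  0.0014  0.0004]
```

Call:
play_rows --commands '[{"dx": -0.9,"dy": -1.9,"dz": 0,"rx": 0,"ry": 0,"rz": 0,"claw": 1},{"dx": -1.8,"dy": -3.8,"dz": 0,"rx": 0,"ry": 0,"rz": 0,"claw": 1},{"dx": -2.6,"dy": -5.6,"dz": 0,"rx": 0,"ry": 0,"rz": 0,"claw": 1},{"dx": -3.4,"dy": -7.3,"dz": 0,"rx": 0,"ry": 0,"rz": 0,"claw": 1},{"dx": -4.1,"dy": -8.8,"dz": 0,"rx": 0,"ry": 0,"rz": 0,"claw": 1}]'

```text
time: 20.2
tool_pos: [0.5233, 0.2743, 0.1479]
tool_rot: [-0.001, 0.988, -0.152, -0.001]
contact_force: [0.4, -0.1, -5.9]
gripper_width: 0.151
```

```bash
python3 -c "
from h import *;go(.5168,.3298,.147,-.307)"
```

```text
t 20.20 pos [0.5233 0.2743 0.1479] th -0.3053 F [ 0.4 -0.1 -5.9] w 0.151 q6 2.23
d cm [-2.29 -5.09  0.1 ] rv [-0.0008  0.0023  0.0017]
```

Call:
play_rows --commands '[{"dx": -0.6,"dy": -1.3,"dz": 0,"rx": 0,"ry": 0.001,"rz": 0,"claw": 1},{"dx": -1.1,"dy": -2.4,"dz": 0,"rx": 0,"ry": 0.002,"rz": 0,"claw": 1},{"dx": -1.6,"dy": -3.4,"dz": 0,"rx": 0,"ry": 0.002,"rz": 0,"claw": 1},{"dx": -1.9,"dy": -4.2,"dz": 0,"rx": 0,"ry": 0.002,"rz": 0.001,"claw": 1},{"dx": -2.1,"dy": -4.7,"dz": 0.1,"rx": 0,"ry": 0.002,"rz": 0.001,"claw": 1}]'

```text
time: 20.7
tool_pos: [0.5175, 0.3261, 0.1471]
tool_rot: [-0.0, 0.988, -0.152, 0.0]
contact_force: [-0.5, 0.2, -5.3]
gripper_width: 0.153
```

```bash
python3 -c "
from h import *;go(.5168,.3298,.147,-.307)"
```

```text
t 20.70 pos [0.5175 0.3261 0.1471] th -0.3061 F [-0.5  0.2 -5.3] w 0.153 q6 2.32
d cm [-0.18 -0.33  0.01] rv [-0.001  -0.0001  0.0009]
```

Call:
play_rows --commands '[{"dx": -0.08,"dy": -0.15,"dz": 0,"rx": 0,"ry": 0,"rz": 0,"claw": 1},{"dx": -0.15,"dy": -0.28,"dz": 0,"rx": 0,"ry": 0,"rz": 0,"claw": 1},{"dx": -0.18,"dy": -0.32,"dz": 0,"rx": 0,"ry": 0,"rz": 0,"claw": 1},{"dx": -0.18,"dy": -0.32,"dz": 0,"rx": 0,"ry": 0,"rz": 0,"claw": 1},{"dx": -0.18,"dy": -0.32,"dz": 0,"rx": 0,"ry": 0,"rz": 0,"claw": 1}]'

```text
time: 21.2
tool_pos: [0.5169, 0.3295, 0.1471]
tool_rot: [-0.0, 0.988, -0.153, 0.0]
contact_force: [0.8, 0.9, -5.8]
gripper_width: 0.154
```

Run:
```python
from h import *
from plant import grab_frame,monitor
a=grab_frame('scene');b=grab_frame('top')
go(.5168,.3298,.147,-.307);print(abs(monitor.state()['joint_vel']).max())
cv2.imwrite('pics/s24.png',a);cv2.imwrite('pics/t24.png',b)
P=(.5168,.3298,-.307)
def box(n,img,x0,y0,x1,y1,s,fn):
    k=cv2.resize(img[y0:y1,x0:x1],None,fx=s,fy=s,interpolation=cv2.INTER_CUBIC)
    for z,col in((126,(255,255,0)),(140,(0,255,255))):
        q=proj(n,W(P,[(sx*92,sy*85,z) for sx,sy in((1,1),(1,-1),(-1,-1),(-1,1))]))
        cv2.polylines(k,[np.int32(((q-[x0,y0]+.5)*s-.5).round())],True,col,1)
    cv2.imwrite(fn,k)
box('top',b,60,130,260,330,3.5,'pics/t24c.png');box('scene',a,370,180,570,400,3.4,'pics/s24c.png')
```

```text
t 21.30 pos [0.5169 0.3295 0.1472] th -0.3065 F [-0.2  1.  -5.9] w 0.153 q6 2.32
d cm [-0.01 -0.03  0.02] rv [-0.001  -0.0001  0.0005]
0.003581893280461802
```

View pics/t24c.png

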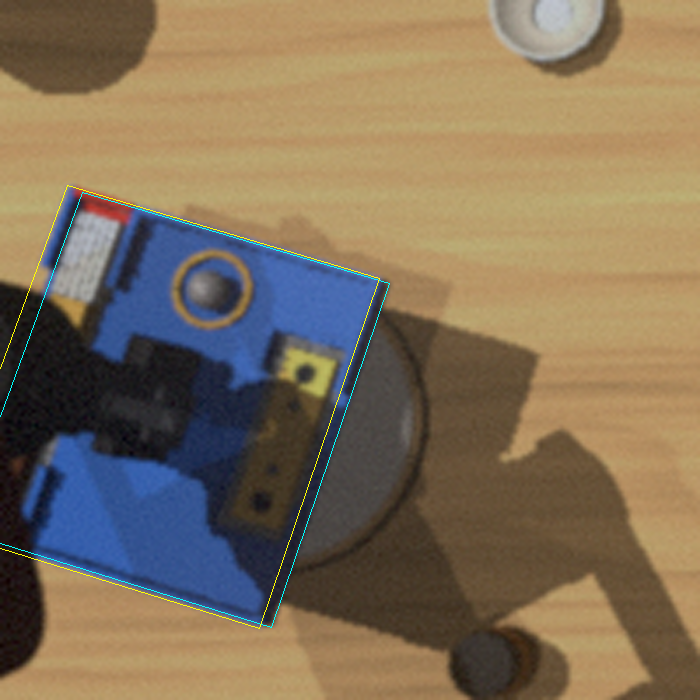

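View pics/s24c.png

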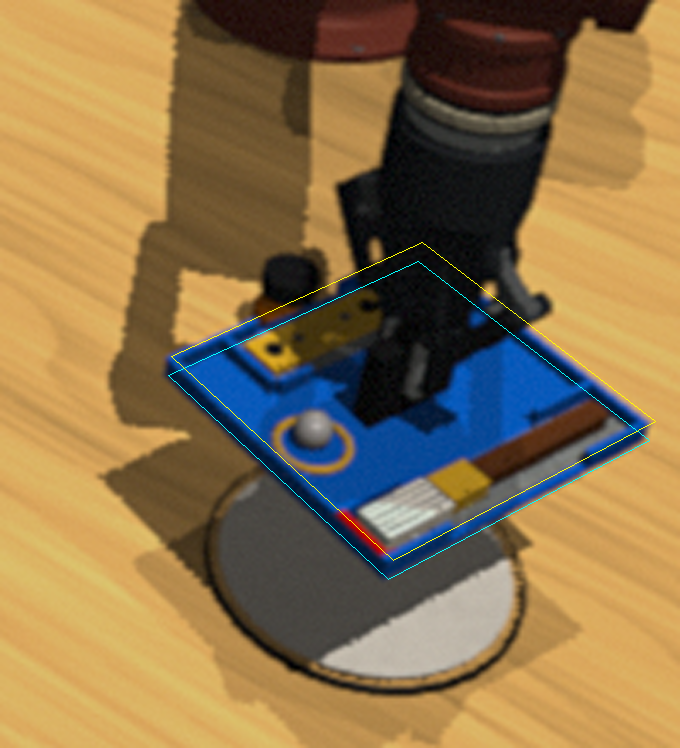

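View pics/s24.png

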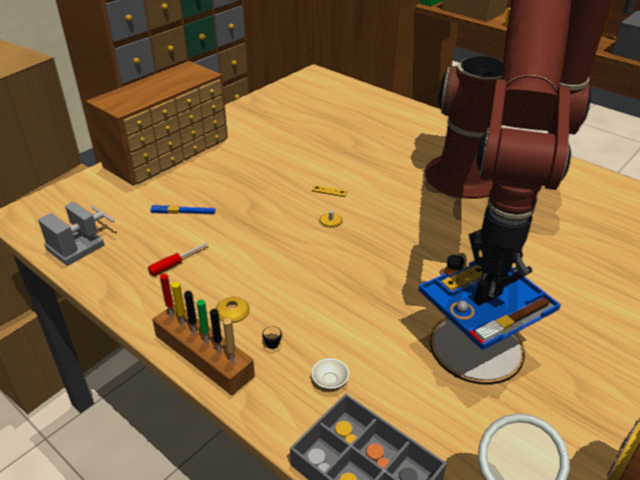

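Call:
play_rows --commands '[{"dx": 0,"dy": 0,"dz": 0,"rx": 0,"ry": 0,"rz": 0,"claw": 1},{"dx": 0,"dy": 0,"dz": 0,"rx": 0,"ry": 0,"rz": 0,"claw": 1},{"dx": 0,"dy": 0,"dz": 0,"rx": 0,"ry": 0,"rz": 0,"claw": 1},{"dx": 0,"dy": 0,"dz": 0,"rx": 0,"ry": 0,"rz": 0,"claw": 1},{"dx": 0,"dy": 0,"dz": 0,"rx": 0,"ry": 0,"rz": 0,"claw": 1}]'

```text
time: 21.8
tool_pos: [0.5169, 0.3295, 0.1472]
tool_rot: [-0.0, 0.988, -0.153, 0.0]
contact_force: [-0.7, -0.5, -5.9]
gripper_width: 0.154
```

Run:
```python
from h import *
from plant import ticket,monitor
go(.5168,.3298,.147,-.307);print(abs(monitor.state()['joint_vel']).max())
print(ticket.job_done())
```

```text
t 21.80 pos [0.5169 0.3295 0.1472] th -0.3064 F [-0.7 -0.5 -5.9] w 0.154 q6 2.32
d cm [-0.01 -0.02  0.02] rv [-0.001  -0.0002  0.0006]
0.002120164656435714
the job is handed in; nothing more can be done
None
```

I handed the job in at 21.8 s, with the tray held level and still over the light pad.

- **Brush:** I slid it out flat from under the screwdriver's shaft, then laid it in the long compartment with the bristles at the red end. The screwdriver stayed where it was.
- **Bracket:** I took the right-most one and laid it flat in the short, wide compartment.
- **Tray:** I lifted it by the black grip and carried it slowly to the pad. It ended within 1 mm of my estimate of the pad's centre, with its underside about 12 cm above the pad. The tool was tilted by about 1 mrad, and the arm was still.

**Last checks:** The final pictures show the brush and bracket in their slots and the ball in its pocket. The bystanders, the spare bracket and the blue brush look unmoved, though the jar is partly hidden by the tray in the scene view.

**Disagreements:** The scene camera's overlay sat a few mm off the top camera's throughout, so I relied on the top camera. In the last top view the tray's edges still differed from the predicted outline by about 1–2 px, or 2–4 mm. My two estimates of the pad's centre differed by about 1 mm. I left these as they were.

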